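# Line up a press cover plate with a drift pin and fit its bolt

## Robot

A 7-joint arm with a two-finger parallel gripper is mounted at the origin on the work surface. World frame = base frame: x ahead of the robot, y to its left, z up, the work surface at z = 0. Lengths are in m, angles in rad, forces in N, time in s.
With the tool pointing down it reaches from about 0.425 to 0.925 m from the base axis. Payload 6.8 kg.
Tool frame: the origin (TCP) lies at the very end of the fingers, on their centre line; the grasp point (between the pads) lies 19 mm behind it (r.grip_depth is the distance from the TCP to the grasp point, in m); z points along the fingers, y is the direction in which the jaws open and shut (so a half turn about z gives the same grasp; the last joint's range is limited). The gripper opens to 85 mm and grips with 20 to 120 N. Pads are 22 mm wide; open, the fingers measure 114 mm over their backs; the gripper's body (76 mm by 85 mm) begins 54 mm behind the grasp point. The pads swing forward as they close: fully open they stand 13 mm farther back than shut.
Start: joints at [-1.368, 0.477, 0.022, 1.555, -0.011, 1.109, -0.083], TCP at [0.206, 0.643, 0.231] pointing down, gripper open.
Joint ranges: [-2.96, 2.96], [-0.34, 2.1], [-1.41, 1.46], [0.24, 2.44], [-1.37, 4.51], [0.17, 1.92], [-2.96, 2.96]. Speed limits (rad/s): [2.39, 2.39, 3.14, 3.14, 3.14, 3.14, 3.14].

## Interface

Orientations are given as a rotation vector (axis times angle).
In Python, from bench import status, eyes, workorder, spotter, r gives the robot as it stands.
- The arm moves only by the tool drive_tool, never from a script. Its argument "commands" is a list of rows, each an object of numbers: "rx", "ry", "rz": the turn, a rotation vector about the world's x, y, z normalised to -1 to 1, where 1 is 8 degrees; "tx", "ty", "tz": the shift along the world's x, y, z normalised to -1 to 1, where 1 is 20 mm; "grip": the closure, from -1 (fully open) to 1 (shut). A call has 1 to 10 rows; each row shifts and turns the commanded pose from where the row before left it; what a row does not reach is not made up. A row lasts 1/8 s, in which the tool goes at most 62.5 mm and 10.7 degrees, less where a joint would pass 70% of its speed; a pose out of reach is approached as far as the arm can. A call with a number of a shift or a turn outside -1 to 1 is refused whole. A call with a gripper value outside its range is refused whole. The fingers move at their own pace and stop on an object; "grip_force" is the grip in N (left out, the last holds). Time passes only in rows, so rows that do not move let the fingers close. It gives the time, the measured TCP pose, the force and the opening at its end, in the units of the state.
- status.get_obs(): the state, without advancing time (a new reading comes with each control period).
- eyes.grab_frame(name): name is "scene" or "top" or "wrist"; returns a dict with "frame" (480x640x3 uint8, blue, green, red), "range_z" (480x640 float32, m along the optical axis (not along the pixel's ray), 0 where there is no reading), "fx", "fy", "cx", "cy" (pixels), "T" (4x4, takes a point from camera to world coordinates); the wrist camera has in their place "T_tool_cam" (4x4, takes a point from camera to tool coordinates, whose origin is the TCP and whose axes are the flange's). Camera axes: x right, y down, z forward; pixel columns grow to the right and rows downward; lengths in m; the calibration is good to about 2 mm. A picture is of the moment at which its call begins: read the wrist's pose just before it.
- workorder.hand_in(): hands the job in, once; it reports no verdict.
Trained networks look in the newest picture that a camera, given by its name, has taken for a name from the list of things; names that differ only in an ending like _2 or _b are one class to them, and where a whole thing is asked for, a point or a joint stands for the part that bears it (a point fixed in the world has none). Each returns a list of dicts, best first, with "confidence" (0 to 1); they miss things now and then, are a little off and sometimes report something else, mostly with a low value. They report only what shows in the picture. A call takes as long as a camera call. They do not tell look-alikes from the thing itself.
- spotter.boxes_of(camera, target): "position" ([column, row] as shares, 0 to 1, of the picture: columns of its width, rows of its height, amid what is visible of it).
- spotter.masks_of(camera, target): "mask" (480x640 bool, what is visible of it) and "position" ([column, row] as shares, 0 to 1, of the picture: columns of its width, rows of its height, amid what is visible of it).
The state is a dict: "clock": time; "joints": joint angles; "qvel": joint speeds; "tau": joint torques, N m; "tcp_pos": TCP position; "orientation": TCP orientation; "contact_force": force on the tool from outside, world axes, zero at the start; "moment": the same for the moment, N m; "grip_width": finger opening in m.
Only numpy, scipy, OpenCV 4.12 (cv2) and the standard library are available. Lean on these libraries where they do the work, as an engineer would, in place of code of your own. Each camera call takes 0.05 s, during which the arm holds its last target.

## Task

The steel cover plate on the white press housing hangs on one bolt and has swung out of line, so its holes no longer match the housing's. Take the drift pin from the grey stand and drive it straight down, fully home, through the hole at the plate's free end so that its taper brings the plate into line (do not push the plate over with the gripper), and leave it standing there; then fit the bolt from the stand fully home in the middle hole. The flat-headed plug stays in the stand.

Things in the scene. Friction and masses are not known exactly. Their poses are not given: they have to be found in the camera images.
- housing: fixed white painted block, 96 mm (x) by 196 mm (y) by 45 mm high, standing on the bench; origin at the centre of its underside, z up. A row of three holes lies along its y axis: pivot bolt at y = -55 mm, middle hole at y = 0, end hole at y = +55 mm. The middle and end holes are 15 mm wide and blind, 37 mm deep from the housing's top face
- plate: steel cover plate 46 x 156 mm, 6 mm thick, on the housing (its top 51 mm above the bench), swings about a fitted cap bolt (24 mm head, 14 mm above the plate) with slight friction (0.5 N at the free end). Origin on the pivot axis, underside; y runs to the free end. In line when y is parallel to the housing's y; starts swung 0.045 to 0.062 rad anticlockwise from above (5 to 7 mm at the end hole)
- plate_end_hole (a point): centre of the hole at the plate's free end, at the plate's top face, 110 mm from the pivot; 15 mm diameter, through the 6 mm plate; takes the drift pin
- plate_mid_hole (a point): centre of the middle hole of the plate, at the plate's top face, 55 mm from the pivot; 14 mm diameter, through the 6 mm plate; takes the bolt
- housing_end_hole (a point): centre of the housing's end hole at the housing's top face (6 mm below the plate's top); 15 mm diameter
- housing_mid_hole (a point): centre of the housing's middle hole at the housing's top face (6 mm below the plate's top); 15 mm diameter
- stand: fixed grey plastic block, 64 mm (x) by 156 mm (y) by 45 mm high, origin at the centre of its underside; three 15 mm holes along its y axis, 50 mm apart. Drift pin, bolt and plug hang in them upright, in any order, their handle or head resting on the block's top face
- pin_handle (a point): centre of the drift pin's handle, half-way up, z up along the pin. Steel drift pin: smooth round handle 18 mm diameter, 50 mm long (the tallest thing in the stand); below it a 14 mm diameter shank 14 mm long, then a taper 24 mm long down to a 4 mm tip. The tip is 63 mm below this point
- pin_shoulder (a point): the underside of the drift pin's handle on its axis, 25 mm below the handle's centre; it rests on the plate when the pin is fully home
- bolt_head (a point): centre of the steel bolt's head, half-way up, z up along the bolt: knurled round head 24 mm diameter, 18 mm high, dark socket in its top; below it a 12 mm shank 30 mm long with a chamfered tip (tip 39 mm below this point)
- bolt_underhead (a point): the underside of the bolt's head on its axis, 9 mm below the head's centre; it rests on the plate when the bolt is fully home
- plug_head (a point): centre of the plug's head: flat white plastic disc 36 mm diameter, 6 mm thick, lying on the stand; not needed, stays there
Not all that is in view belongs to the job. Leave any blue or yellow look-alike of the part that bears pin_handle alone.

How it is judged:
On the way, in this order (a step that is already met when the one before it is completed fails the run):
1. the drift pin is fully home through the plate's end hole and the plate is in line (horizontal distance between pin_shoulder and housing_end_hole below 0.004 m and z of pin_shoulder in the frame of housing between 0.045 and 0.0545 m and angle between pin_shoulder's own z axis and vertical below 0.08 rad and angle between the y axis of plate and the y axis of housing, either way round below 0.025 rad), for 0.2 s.
2. the bolt is fully home in the middle hole, the pin still in place (all of step 1 and horizontal distance between bolt_underhead and housing_mid_hole below 0.004 m and z of bolt_underhead in the frame of housing between 0.045 and 0.0535 m and angle between bolt_underhead's own z axis and vertical below 0.08 rad), for 0.2 s.
At the end, for the whole second after the job is handed in: Pin in the end hole, bolt in the middle hole: each upright within 0.08 rad, within 4 mm of the housing hole's axis, shoulder within 3.5 mm (pin) and head within 2.5 mm (bolt) of the plate's top; plate in line within 0.025 rad and at rest; plug moved less than 20 mm (all of step 2 and linear speed of plate below 0.02 m/s and horizontal distance between plug_head and stand below 0.06 m and distance of plug_head from where it was at the start of the episode below 0.02 m); the robot touches nothing.
It fails at once if the gripper pushes the plate while the drift pin is not at its hole (contact force between any of the fingers, the arm and plate above 2 N and not (horizontal distance between pin_shoulder and housing_end_hole below 0.012 m)).
It fails at once if the plug is taken from its place in the stand (distance of plug_head from where it was at the start of the episode above 0.02 m).
It also fails if it takes over 58 s, if anything falls off the work surface, if the arm or the gripper's body presses on something with over 40 N, if the wrist force passes 120 N, or if a joint passes its speed limit or range.

## Working session

There is one attempt and no reset: what is moved stays moved. The work goes in short steps, Python scripts to look and compute and a tool call to move; the robot and the scene stay as the last step left them, time stands still between calls to the robot, and variables do not carry over. Pictures are saved under pics/ and viewed, and the job is handed in when it is done.

Besides the shell and the picture viewer there is one more tool, called after "Request:" as a command line: name --argument value ..., lists and objects as JSON in quotes. drive_tool: Moves the arm, as the interface text tells. Scaled input: -1 to 1 covers 20 mm each way for a shift and 8 degrees each way for a turn. Its arguments: {"type":"object","properties":{"commands":{"type":"array","items":{"type":"object","properties":{"rx":{"type":"number"},"ry":{"type":"number"},"rz":{"type":"number"},"tx":{"type":"number"},"ty":{"type":"number"},"tz":{"type":"number"},"grip":{"type":"number"}}}},"grip_force":{"type":"number"}},"required":["commands"]}

```bash
mkdir -p pics; ls
cat > h.py <<'E'
import numpy as np,cv2
from bench import status, eyes, workorder, spotter, r
from scipy.spatial.transform import Rotation as R
def pt(f,u,v,z=None):
    z=f["range_z"][int(v),int(u)] if z is None else z
    p=np.array([(u-f["cx"])/f["fx"]*z,(v-f["cy"])/f["fy"]*z,z,1])
    return (f["T"]@p)[:3]
E
python3 - <<'E'
from h import *
o=status.get_obs();print(o)
for n in("scene","top"):
    f=eyes.grab_frame(n);cv2.imwrite(f"pics/{n}0.png",f["frame"]);np.savez(f"{n}0.npz",**f)
    print(n,f["T"].round(3).tolist(),f["fx"])
    for t in("housing","plate","stand","pin_handle","bolt_head","plug_head","plate_end_hole","plate_mid_hole"):
        for d in spotter.boxes_of(n,t)[:4]:
            u,v=d["position"][0]*640,d["position"][1]*480
            print(t,round(d["confidence"],2),round(u),round(v),pt(f,u,v).round(4))
E
```

```text
pics
{'clock': 0.0, 'joints': array([-1.36810687,  0.47779114,  0.02233247,  1.55644338, -0.01151418,
        1.10932122, -0.08308121]), 'qvel': array([-0.00014842, -0.00063803, -0.00044426, -0.00089959, -0.00060776,
       -0.00140007,  0.00045582]), 'tau': array([-5.16722284e-04, -5.96446073e+01,  1.60778783e+00, -2.81201559e+01,
        1.25035390e-02,  9.11889510e-03,  1.34228975e-07]), 'tcp_pos': array([0.20624601, 0.64209336, 0.230335  ]), 'orientation': array([-4.86135889e-01, -3.10358411e+00,  2.87098033e-03]), 'contact_force': array([ 0.4913219 ,  0.28318568, -0.8091497 ]), 'moment': array([ 0.03274181, -0.00514868,  0.00921411]), 'grip_width': 0.0852612784864467}
scene [[0.376, 0.676, -0.633, 1.059], [0.926, -0.275, 0.257, -0.236], [-0.0, -0.684, -0.73, 0.682], [0.0, 0.0, 0.0, 1.0]] 512.9555192611936
housing 0.82 421 246 [0.5958 0.1347 0.0518]
housing 0.58 198 270 [ 0.5304 -0.2201  0.0786]
plate 0.58 422 236 [0.5747 0.1479 0.0503]
stand 0.7 234 297 [ 0.5732 -0.1803  0.0432]
pin_handle 0.82 143 269 [ 0.4886 -0.2971  0.069 ]
pin_handle 0.65 199 270 [ 0.5321 -0.2176  0.0798]
p
[... 451 characters left out ...]
75 220 217 [0.5656 0.1508 0.0534]
housing 0.53 398 211 [ 0.566  -0.125   0.0503]
housing 0.35 216 211 [0.5808 0.162  0.0271]
plate 0.58 222 215 [0.5689 0.148  0.0511]
plate 0.22 431 222 [ 0.5451 -0.1725  0.0624]
stand 0.77 423 234 [ 0.5311 -0.1633  0.0437]
pin_handle 0.7 460 234 [ 0.5211 -0.2086  0.0897]
pin_handle 0.65 503 242 [ 0.5191 -0.2952  0.0166]
pin_handle 0.56 440 327 [ 0.3886 -0.1864  0.0123]
bolt_head 0.65 218 215 [0.5793 0.1628 0.0086]
bolt_head 0.64 399 207 [ 0.5731 -0.1277  0.051 ]
bolt_head 0.46 431 225 [ 0.5412 -0.1728  0.0617]
plug_head 0.72 399 211 [ 0.5663 -0.1262  0.0529]
plate_end_hole 0.94 217 215 [0.5786 0.1637 0.0105]
plate_mid_hole 0.62 219 212 [0.5728 0.1514 0.0523]
```

View pics/scene0.png

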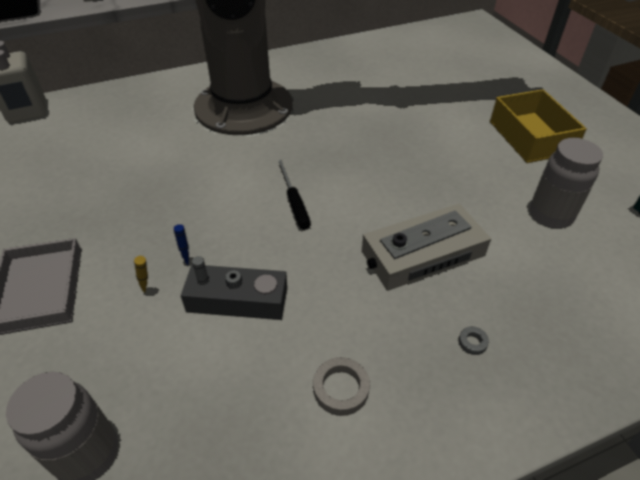

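View pics/top0.png

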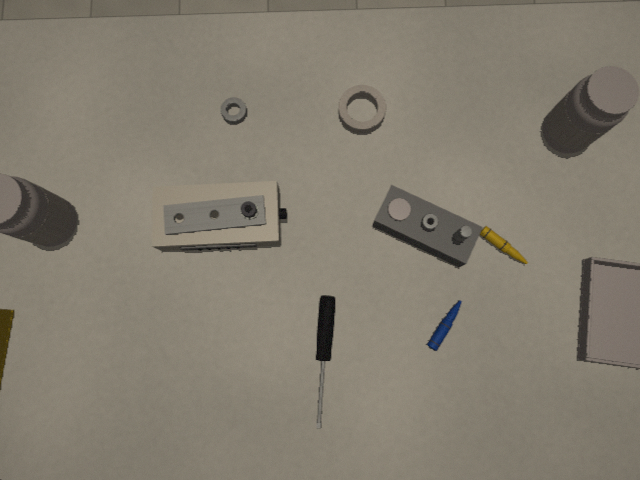

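Run:
```python
import cv2
t=cv2.imread("pics/top0.png")
cv2.imwrite("pics/topA.png",cv2.resize(t[140:300,150:290],None,fx=4,fy=3.75,interpolation=2) if 0 else cv2.resize(t[140:290,150:290],None,fx=4,fy=4,interpolation=2))
cv2.imwrite("pics/topB.png",cv2.resize(t[180:280,370:530],None,fx=5,fy=5,interpolation=2))
```

```text
(no output)
```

View pics/topA.png

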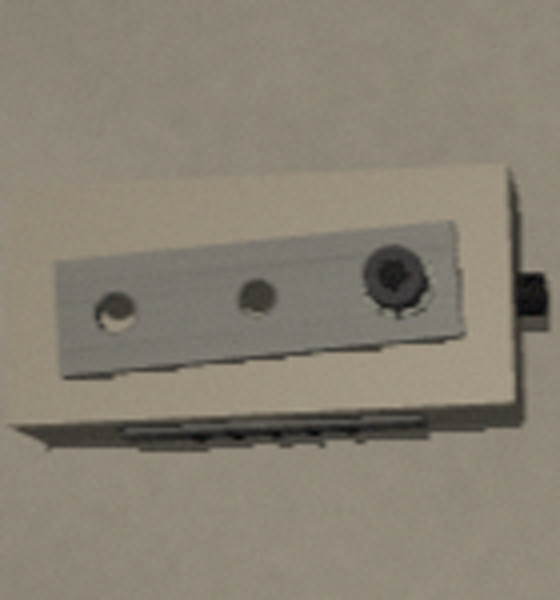

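View pics/topB.png

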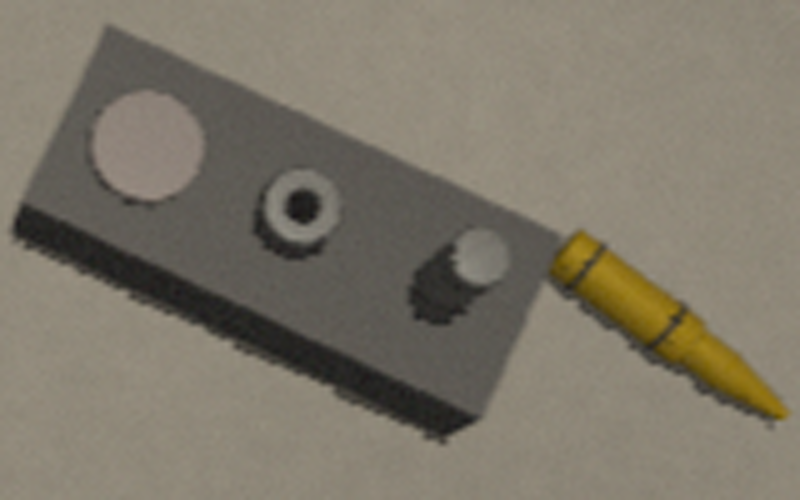

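The upright grey pin at top (463,235) is the drift pin: it stands in the grey stand and is the tallest part. The yellow (503,242) and blue (445,325) parts lie on the bench and are the look-alikes to leave alone. The bolt is at (430,222) and the plug at (399,209). In the housing, the plate's pivot is at (249,209) and the end hole at (179,217).

```bash
cat >> h.py <<'E'
def ray(T,f,u,v,z):
    d=T[:3,:3]@np.array([(u-f["cx"])/f["fx"],(v-f["cy"])/f["fy"],1]);o=T[:3,3]
    return o+d*(z-o[2])/d[2]
E
python3 - <<'E'
from h import *
f=dict(np.load("top0.npz"));T=f["T"]
A=lambda u,v,z:ray(T,f,150+u/4,140+v/4,z)
B=lambda u,v,z:ray(T,f,370+u/5,180+v/5,z)
print("plate corners",[A(u,v,.051)[:2].round(4).tolist() for u,v in((58,262),(455,222),(464,337),(65,378))])
print("housing",[A(u,v,.045)[:2].round(4).tolist() for u,v in((505,163),(516,405),(10,425))])
print("end,mid,piv",A(115,313,.051),A(257,297,.051),A(396,276,.065))
print("plug,bolt,pin",B(149,147,.051),B(302,206,.063),B(482,257,.095))
E
```

```text
plate corners [[0.5864, 0.2371], [0.5978, 0.0825], [0.5519, 0.0794], [0.5404, 0.2332]]
housing [[0.6228, 0.0634], [0.5257, 0.0602], [0.5237, 0.2559]]
end,mid,piv [0.56544204 0.21447834 0.051     ] [0.57011967 0.15950407 0.051     ] [0.5733588  0.10338697 0.065     ]
plug,bolt,pin [ 0.56906045 -0.12800021  0.051     ] [ 0.54642251 -0.17168237  0.063     ] [ 0.52296076 -0.21633151  0.095     ]
```

Request:
drive_tool --commands '[{"tx": 0.73, "ty": -0.96, "tz": 0.05, "rz": -0.36, "grip": -1}, {"tx": 0.73, "ty": -0.96, "tz": 0.05, "rz": -0.36, "grip": -1}, {"tx": 0.73, "ty": -0.96, "tz": 0.05, "rz": -0.36, "grip": -1}, {"tx": 0.73, "ty": -0.96, "tz": 0.05, "rz": -0.36, "grip": -1}, {"tx": 0.73, "ty": -0.96, "tz": 0.05, "rz": -0.36, "grip": -1}, {"tx": 0.73, "ty": -0.96, "tz": 0.05, "rz": -0.36, "grip": -1}, {"tx": 0.73, "ty": -0.96, "tz": 0.05, "rz": -0.36, "grip": -1}, {"tx": 0.73, "ty": -0.96, "tz": 0.05, "rz": -0.36, "grip": -1}, {"tx": 0.73, "ty": -0.96, "tz": 0.05, "rz": -0.36, "grip": -1}, {"tx": 0.73, "ty": -0.96, "tz": 0.05, "rz": -0.36, "grip": -1}]'

```text
validation failed for argument at $.co...
```

Request:
drive_tool --commands '[{"tx": 0.73, "ty": -0.96, "tz": 0.05, "rz": -0.36, "grip": -1}, {"tx": 0.73, "ty": -0.96, "tz": 0.05, "rz": -0.36, "grip": -1}, {"tx": 0.73, "ty": -0.96, "tz": 0.05, "rz": -0.36, "grip": -1}, {"tx": 0.73, "ty": -0.96, "tz": 0.05, "rz": -0.36, "grip": -1}, {"tx": 0.73, "ty": -0.96, "tz": 0.05, "rz": -0.36, "grip": -1}, {"tx": 0.73, "ty": -0.96, "tz": 0.05, "rz": -0.36, "grip": -1}, {"tx": 0.73, "ty": -0.96, "tz": 0.05, "rz": -0.36, "grip": -1}, {"tx": 0.73, "ty": -0.96, "tz": 0.05, "rz": -0.36, "grip": -1}, {"tx": 0.73, "ty": -0.96, "tz": 0.05, "rz": -0.36, "grip": -1}, {"tx": 0.73, "ty": -0.96, "tz": 0.05, "rz": -0.36, "grip": -1}]'

```text
validation failed for argument at $.co...
```

Request:
drive_tool --commands '[{"tx": 0.73, "ty": -0.96, "tz": 0.05, "rz": -0.36, "grip": -1}, {"tx": 0.73, "ty": -0.96, "tz": 0.05, "rz": -0.36, "grip": -1}, {"tx": 0.73, "ty": -0.96, "tz": 0.05, "rz": -0.36, "grip": -1}, {"tx": 0.73, "ty": -0.96, "tz": 0.05, "rz": -0.36, "grip": -1}, {"tx": 0.73, "ty": -0.96, "tz": 0.05, "rz": -0.36, "grip": -1}, {"grip": -1}, {"grip": -1}]'

```text
validation failed for argument at $.co...
```

```bash
cat >> h.py <<'E'
def wrist(name):
    o=status.get_obs();f=eyes.grab_frame("wrist")
    M=np.eye(4);M[:3,:3]=R.from_rotvec(o["orientation"]).as_matrix();M[:3,3]=o["tcp_pos"]
    f["T"]=M@f["T_tool_cam"];cv2.imwrite(f"pics/{name}.png",f["frame"]);np.savez(f"{name}.npz",**f)
    print(o["clock"],o["tcp_pos"].round(4),"jawdeg",np.degrees(np.arctan2(M[1,1],M[0,1])).round(2),"toolz",M[:3,2].round(4),"F",o["contact_force"].round(1),"w",round(o["grip_width"],4))
    return f
E
python3 - <<'E'
from h import *
f=wrist("w1");print(f["T"].round(3).tolist(),f["fx"],f["cx"],f["cy"])
for t in("plate_end_hole","plate_mid_hole","plate","housing"):
    for d in spotter.boxes_of("wrist",t)[:3]:
        u,v=d["position"][0]*640,d["position"][1]*480
        print(t,round(d["confidence"],2),round(u),round(v),ray(f["T"],f,u,v,.051).round(4))
E
```

```text
0.9 [0.2064 0.6427 0.2313] jawdeg 72.19 toolz [-0.  0. -1.] F [ 0.3 -0.3  0.8] w 0.0852
[[0.306, 0.903, 0.302, 0.131], [0.952, -0.291, -0.097, 0.667], [0.0, 0.317, -0.948, 0.374], [0.0, 0.0, 0.0, 1.0]] 366.1398674642311 326.0005216539948 242.39572300051705
```

View pics/w1.png

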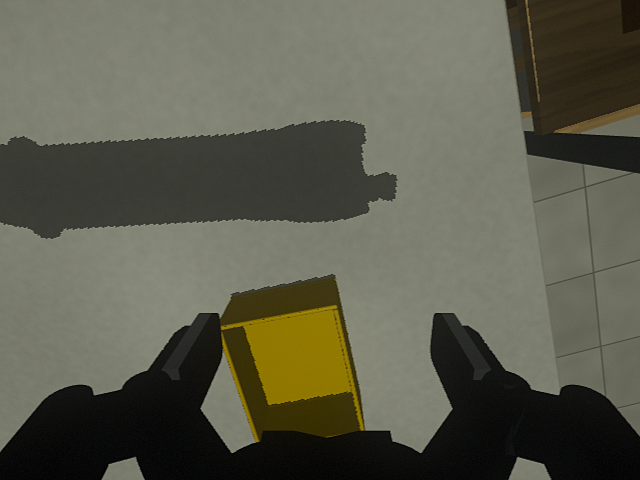

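The move calls were refused and the arm hasn't moved. The wrist picture shows only the yellow box between the open fingers, near (290,360). I'll try one row with every key filled in.

Request:
drive_tool --commands '[{"tx": 0.73, "ty": -0.96, "tz": 0.05, "rx": 0.0, "ry": 0.0, "rz": -0.36, "grip": -1.0}]'

```text
clock: 1.27
tcp_pos: [0.2195, 0.624, 0.232]
orientation: [-0.562, -3.09, -0.0]
contact_force: [0.5, 0.9, -1.0]
grip_width: 0.0854
```

Request:
drive_tool --commands '[{"tx": 0.73, "ty": -0.96, "tz": 0.05, "rx": 0.0, "ry": 0.0, "rz": -0.36, "grip": -1.0}, {"tx": 0.73, "ty": -0.96, "tz": 0.05, "rx": 0.0, "ry": 0.0, "rz": -0.36, "grip": -1.0}, {"tx": 0.73, "ty": -0.96, "tz": 0.05, "rx": 0.0, "ry": 0.0, "rz": -0.36, "grip": -1.0}, {"tx": 0.73, "ty": -0.96, "tz": 0.05, "rx": 0.0, "ry": 0.0, "rz": -0.36, "grip": -1.0}, {"tx": 0.73, "ty": -0.96, "tz": 0.05, "rx": 0.0, "ry": 0.0, "rz": -0.36, "grip": -1.0}, {"tx": 0.73, "ty": -0.96, "tz": 0.05, "rx": 0.0, "ry": 0.0, "rz": -0.36, "grip": -1.0}, {"tx": 0.73, "ty": -0.96, "tz": 0.05, "rx": 0.0, "ry": 0.0, "rz": -0.36, "grip": -1.0}, {"tx": 0.73, "ty": -0.96, "tz": 0.05, "rx": 0.0, "ry": 0.0, "rz": -0.36, "grip": -1.0}, {"tx": 0.73, "ty": -0.96, "tz": 0.05, "rx": 0.0, "ry": 0.0, "rz": -0.36, "grip": -1.0}, {"tx": 0.73, "ty": -0.96, "tz": 0.05, "rx": 0.0, "ry": 0.0, "rz": -0.36, "grip": -1.0}]'

```text
clock: 2.52
tcp_pos: [0.368, 0.4302, 0.2424]
orientation: [-1.32, -2.851, -0.0]
contact_force: [-0.4, -0.2, 0.2]
grip_width: 0.0852
```

Request:
drive_tool --commands '[{"tx": 0.73, "ty": -0.96, "tz": 0.05, "rx": 0.0, "ry": 0.0, "rz": -0.36, "grip": -1.0}, {"tx": 0.73, "ty": -0.96, "tz": 0.05, "rx": 0.0, "ry": 0.0, "rz": -0.36, "grip": -1.0}, {"tx": 0.73, "ty": -0.96, "tz": 0.05, "rx": 0.0, "ry": 0.0, "rz": -0.36, "grip": -1.0}, {"tx": 0.73, "ty": -0.96, "tz": 0.05, "rx": 0.0, "ry": 0.0, "rz": -0.36, "grip": -1.0}, {"tx": 0.73, "ty": -0.96, "tz": 0.05, "rx": 0.0, "ry": 0.0, "rz": -0.36, "grip": -1.0}, {"tx": 0.73, "ty": -0.96, "tz": 0.05, "rx": 0.0, "ry": 0.0, "rz": -0.36, "grip": -1.0}, {"tx": 0.73, "ty": -0.96, "tz": 0.05, "rx": 0.0, "ry": 0.0, "rz": -0.36, "grip": -1.0}, {"tx": 0.73, "ty": -0.96, "tz": 0.05, "rx": 0.0, "ry": 0.0, "rz": -0.36, "grip": -1.0}, {"tx": 0.73, "ty": -0.96, "tz": 0.05, "rx": 0.0, "ry": 0.0, "rz": -0.36, "grip": -1.0}, {"tx": 0.73, "ty": -0.96, "tz": 0.05, "rx": 0.0, "ry": 0.0, "rz": -0.36, "grip": -1.0}]'

```text
clock: 3.78
tcp_pos: [0.514, 0.2382, 0.2524]
orientation: [1.987, 2.433, 0.0]
contact_force: [0.5, 0.1, 0.3]
grip_width: 0.0855
```

Request:
drive_tool --commands '[{"tx": 0.73, "ty": -0.96, "tz": 0.05, "rx": 0.0, "ry": 0.0, "rz": -0.36, "grip": -1.0}, {"tx": 0.73, "ty": -0.96, "tz": 0.05, "rx": 0.0, "ry": 0.0, "rz": -0.36, "grip": -1.0}, {"tx": 0.73, "ty": -0.96, "tz": 0.05, "rx": 0.0, "ry": 0.0, "rz": -0.36, "grip": -1.0}, {"tx": 0.73, "ty": -0.96, "tz": 0.05, "rx": 0.0, "ry": 0.0, "rz": -0.36, "grip": -1.0}, {"tx": 0.0, "ty": 0.0, "tz": 0.0, "rx": 0.0, "ry": 0.0, "rz": 0.0, "grip": -1.0}, {"tx": 0.0, "ty": 0.0, "tz": 0.0, "rx": 0.0, "ry": 0.0, "rz": 0.0, "grip": -1.0}]'

```text
clock: 4.53
tcp_pos: [0.5712, 0.1633, 0.2561]
orientation: [-2.216, -2.226, 0.0]
contact_force: [-0.4, -0.0, -0.2]
grip_width: 0.0857
```

Run:
```python
from h import *
f=wrist("w2")
for t in("plate_end_hole","plate_mid_hole"):
    for d in spotter.boxes_of("wrist",t)[:3]:
        u,v=d["position"][0]*640,d["position"][1]*480
        print(t,round(d["confidence"],2),round(u),round(v),ray(f["T"],f,u,v,.051).round(4))
```

```text
4.525 [0.5712 0.1633 0.2561] jawdeg 0.24 toolz [-6.e-04  4.e-04 -1.e+00] F [-0.4 -0.  -0.2] w 0.0857
plate_end_hole 0.6 325 208 [0.5724 0.1639 0.051 ]
plate_mid_hole 0.85 323 204 [0.5704 0.1674 0.051 ]
```

View pics/w2.png

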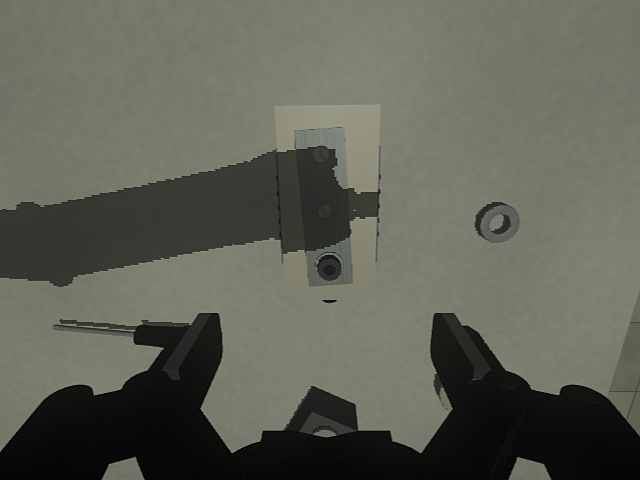

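Run:
```python
import cv2,numpy as np
t=cv2.imread("pics/w2.png")[95:305,265:390]
t=np.clip(255*(t/255.)**.6,0,255).astype('uint8')
t=cv2.resize(t,None,fx=2.85,fy=2.85,interpolation=2);
t=cv2.resize(cv2.imread("pics/w2.png")[95:210,265:390],None,fx=5,fy=5,interpolation=2)
cv2.imwrite("pics/w2a.png",np.clip(255*(t/255.)**.5,0,255).astype('uint8'))
t=cv2.resize(cv2.imread("pics/w2.png")[195:310,265:390],None,fx=5,fy=5,interpolation=2)
cv2.imwrite("pics/w2b.png",np.clip(255*(t/255.)**.5,0,255).astype('uint8'))
```

```text
(no output)
```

View pics/w2a.png

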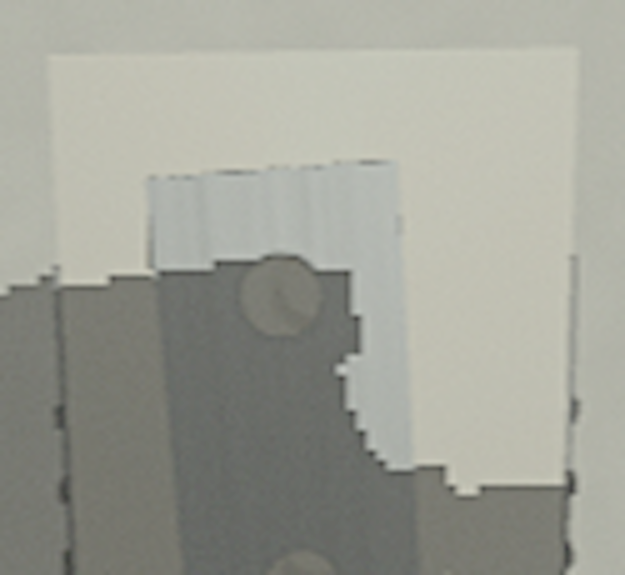

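View pics/w2b.png

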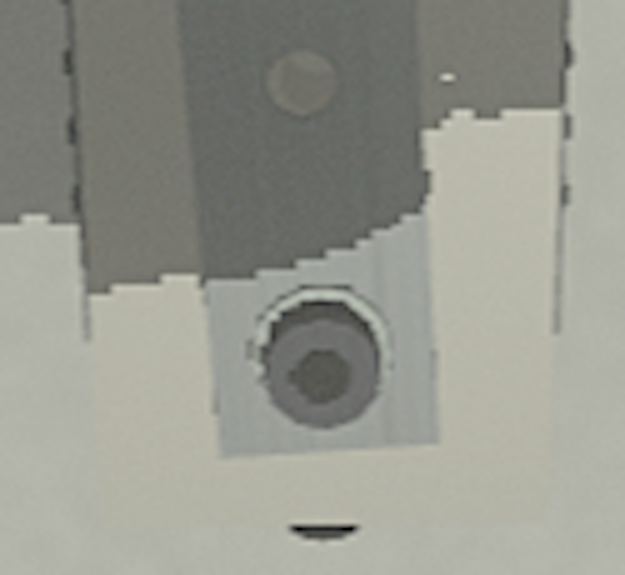

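Run:
```python
from h import *
f=dict(np.load("w2.npz"));T=f["T"]
for n,u,v,z in(("end",321.2,154,.051),("mid",325.4,211.4,.051),("piv",329.4,269.4,.065),("hTL",274.4,106.4,.045),("hTR",380.6,104.6,.045),("hR",376.4,261,.045),("hL",282.6,263,.045)):
    print(n,ray(T,f,u,v,z).round(4))
```

```text
end [0.5686 0.2146 0.051 ]
mid [0.5727 0.1601 0.051 ]
piv [0.5768 0.105  0.065 ]
hTL [0.5262 0.256  0.045 ]
hTR [0.6223 0.2578 0.045 ]
hR [0.6256 0.1062 0.045 ]
hL [0.5284 0.1036 0.045 ]
```

The plate measures at 0.075 rad and the housing at 0.018 rad, so the plate has swung about 0.056 rad. From the wrist camera, the housing's end hole is at about (0.575, 0.2145). Next I'll go to the stand.

Request:
drive_tool --commands '[{"tx": -0.11, "ty": -0.95, "tz": -0.14, "rx": 0.0, "ry": 0.0, "rz": -0.174, "grip": -1.0}, {"tx": -0.11, "ty": -0.95, "tz": -0.14, "rx": 0.0, "ry": 0.0, "rz": -0.174, "grip": -1.0}, {"tx": -0.11, "ty": -0.95, "tz": -0.14, "rx": 0.0, "ry": 0.0, "rz": -0.174, "grip": -1.0}, {"tx": -0.11, "ty": -0.95, "tz": -0.14, "rx": 0.0, "ry": 0.0, "rz": -0.174, "grip": -1.0}, {"tx": -0.11, "ty": -0.95, "tz": -0.14, "rx": 0.0, "ry": 0.0, "rz": -0.174, "grip": -1.0}, {"tx": -0.11, "ty": -0.95, "tz": -0.14, "rx": 0.0, "ry": 0.0, "rz": -0.174, "grip": -1.0}, {"tx": -0.11, "ty": -0.95, "tz": -0.14, "rx": 0.0, "ry": 0.0, "rz": -0.174, "grip": -1.0}, {"tx": -0.11, "ty": -0.95, "tz": -0.14, "rx": 0.0, "ry": 0.0, "rz": -0.174, "grip": -1.0}, {"tx": -0.11, "ty": -0.95, "tz": -0.14, "rx": 0.0, "ry": 0.0, "rz": -0.174, "grip": -1.0}, {"tx": -0.11, "ty": -0.95, "tz": -0.14, "rx": 0.0, "ry": 0.0, "rz": -0.174, "grip": -1.0}]'

```text
clock: 5.92
tcp_pos: [0.5493, -0.0286, 0.2281]
orientation: [2.472, 1.938, 0.0]
contact_force: [-0.1, 0.7, -0.3]
grip_width: 0.0852
```

Request:
drive_tool --commands '[{"tx": -0.11, "ty": -0.95, "tz": -0.14, "rx": 0.0, "ry": 0.0, "rz": -0.174, "grip": -1.0}, {"tx": -0.11, "ty": -0.95, "tz": -0.14, "rx": 0.0, "ry": 0.0, "rz": -0.174, "grip": -1.0}, {"tx": -0.11, "ty": -0.95, "tz": -0.14, "rx": 0.0, "ry": 0.0, "rz": -0.174, "grip": -1.0}, {"tx": -0.11, "ty": -0.95, "tz": -0.14, "rx": 0.0, "ry": 0.0, "rz": -0.174, "grip": -1.0}, {"tx": -0.11, "ty": -0.95, "tz": -0.14, "rx": 0.0, "ry": 0.0, "rz": -0.174, "grip": -1.0}, {"tx": -0.11, "ty": -0.95, "tz": -0.14, "rx": 0.0, "ry": 0.0, "rz": -0.174, "grip": -1.0}, {"tx": -0.11, "ty": -0.95, "tz": -0.14, "rx": 0.0, "ry": 0.0, "rz": -0.174, "grip": -1.0}, {"tx": -0.11, "ty": -0.95, "tz": -0.14, "rx": 0.0, "ry": 0.0, "rz": -0.174, "grip": -1.0}, {"tx": -0.11, "ty": -0.95, "tz": -0.14, "rx": 0.0, "ry": 0.0, "rz": -0.174, "grip": -1.0}, {"tx": -0.11, "ty": -0.95, "tz": -0.14, "rx": 0.0, "ry": 0.0, "rz": -0.174, "grip": -1.0}]'

```text
clock: 7.18
tcp_pos: [0.5273, -0.2185, 0.2001]
orientation: [2.689, 1.624, 0.0]
contact_force: [-0.9, -0.1, 0.3]
grip_width: 0.0855
```

Request:
drive_tool --commands '[{"tx": 0.0, "ty": 0.0, "tz": 0.0, "rx": 0.0, "ry": 0.0, "rz": 0.0, "grip": -1.0}, {"tx": 0.0, "ty": 0.0, "tz": 0.0, "rx": 0.0, "ry": 0.0, "rz": 0.0, "grip": -1.0}]'

```text
clock: 7.42
tcp_pos: [0.5276, -0.2168, 0.2002]
orientation: [-2.687, -1.627, -0.0]
contact_force: [0.3, -0.3, 0.2]
grip_width: 0.0855
```

Run:
```python
from h import *
f=wrist("w3")
for t,z in(("pin_handle",.095),("bolt_head",.063),("plug_head",.051)):
    for d in spotter.masks_of("wrist",t)[:2]:
        u,v=d["position"][0]*640,d["position"][1]*480
        print(t,round(d["confidence"],2),round(u),round(v),ray(f["T"],f,u,v,z).round(4))
```

```text
7.425 [ 0.5276 -0.2168  0.2002] jawdeg -27.61 toolz [-0.e+00  5.e-04 -1.e+00] F [ 0.3 -0.3  0.2] w 0.0855
pin_handle 0.97 320 234 [ 0.5288 -0.2105  0.095 ]
pin_handle 0.92 184 258 [ 0.4329 -0.1812  0.095 ]
bolt_head 0.96 322 164 [ 0.5506 -0.1715  0.063 ]
plug_head 0.73 317 96 [ 0.5698 -0.1269  0.051 ]
```

View pics/w3.png

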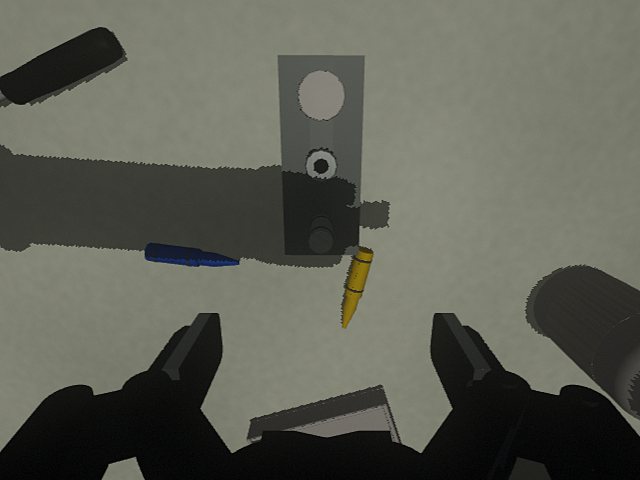

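Run:
```python
import cv2,numpy as np
from h import *
t=cv2.imread("pics/w3.png")[50:260,270:370]
t=cv2.resize(t[90:210],None,fx=5,fy=5,interpolation=2)
cv2.imwrite("pics/w3a.png",np.clip(255*(t/255.)**.5,0,255).astype('uint8'))
f=dict(np.load("w3.npz"));T=f["T"]
for n,u,v,z in(("pin",320,239,.095),("bolt",320.5,165,.063),("plug",321.5,95.5,.051)): print(n,ray(T,f,u,v,z).round(4))
```

```text
pin [ 0.5267 -0.2141  0.095 ]
bolt [ 0.5492 -0.1715  0.063 ]
plug [ 0.5728 -0.1282  0.051 ]
```

View pics/w3a.png

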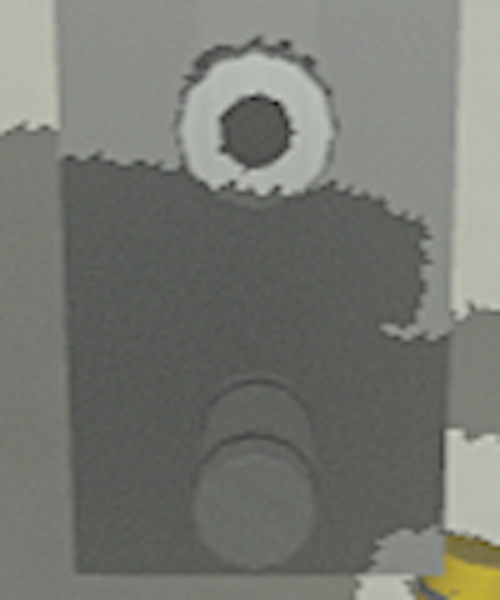

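Request:
drive_tool --commands '[{"tx": -0.05, "ty": 0.09, "tz": -0.9, "rx": 0.0, "ry": 0.0, "rz": 0.0, "grip": -1.0}, {"tx": 0.0, "ty": 0.0, "tz": -0.9, "rx": 0.0, "ry": 0.0, "rz": 0.0, "grip": -1.0}, {"tx": 0.0, "ty": 0.0, "tz": -0.9, "rx": 0.0, "ry": 0.0, "rz": 0.0, "grip": -1.0}, {"tx": 0.0, "ty": 0.0, "tz": -0.9, "rx": 0.0, "ry": 0.0, "rz": 0.0, "grip": -1.0}, {"tx": 0.0, "ty": 0.0, "tz": -0.9, "rx": 0.0, "ry": 0.0, "rz": 0.0, "grip": -1.0}, {"tx": 0.0, "ty": 0.0, "tz": -0.9, "rx": 0.0, "ry": 0.0, "rz": 0.0, "grip": -1.0}, {"tx": 0.0, "ty": 0.0, "tz": -0.9, "rx": 0.0, "ry": 0.0, "rz": 0.0, "grip": -1.0}, {"tx": 0.0, "ty": 0.0, "tz": -0.8, "rx": 0.0, "ry": 0.0, "rz": 0.0, "grip": -1.0}, {"tx": 0.0, "ty": 0.0, "tz": 0.0, "rx": 0.0, "ry": 0.0, "rz": 0.0, "grip": -0.5}, {"tx": 0.0, "ty": 0.0, "tz": 0.0, "rx": 0.0, "ry": 0.0, "rz": 0.0, "grip": 0.0}]' --grip_force 60

```text
clock: 8.88
tcp_pos: [0.5267, -0.2158, 0.0586]
orientation: [2.688, 1.626, 0.001]
contact_force: [-0.5, -0.6, 0.1]
grip_width: 0.0517
```

Request:
drive_tool --commands '[{"tx": 0.0, "ty": 0.0, "tz": 0.0, "rx": 0.0, "ry": 0.0, "rz": 0.0, "grip": 0.4}, {"tx": 0.0, "ty": 0.0, "tz": 0.0, "rx": 0.0, "ry": 0.0, "rz": 0.0, "grip": 1.0}, {"tx": 0.0, "ty": 0.0, "tz": 0.0, "rx": 0.0, "ry": 0.0, "rz": 0.0, "grip": 1.0}, {"tx": 0.0, "ty": 0.0, "tz": 0.0, "rx": 0.0, "ry": 0.0, "rz": 0.0, "grip": 1.0}, {"tx": 0.0, "ty": 0.0, "tz": 0.0, "rx": 0.0, "ry": 0.0, "rz": 0.0, "grip": 1.0}]'

```text
clock: 9.5
tcp_pos: [0.5259, -0.2151, 0.0588]
orientation: [-2.687, -1.626, 0.0]
contact_force: [-2.7, 2.1, 5.6]
grip_width: 0.0165
```

Request:
drive_tool --commands '[{"tx": 0.0, "ty": 0.0, "tz": 0.3, "rx": 0.0, "ry": 0.0, "rz": 0.0, "grip": 1.0}, {"tx": 0.0, "ty": 0.0, "tz": 0.7, "rx": 0.0, "ry": 0.0, "rz": 0.0, "grip": 1.0}, {"tx": 0.0, "ty": 0.0, "tz": 1.0, "rx": 0.0, "ry": 0.0, "rz": 0.0, "grip": 1.0}, {"tx": 0.0, "ty": 0.0, "tz": 1.0, "rx": 0.0, "ry": 0.0, "rz": 0.0, "grip": 1.0}, {"tx": 0.0, "ty": 0.0, "tz": 1.0, "rx": 0.0, "ry": 0.0, "rz": 0.0, "grip": 1.0}, {"tx": 0.0, "ty": 0.0, "tz": 0.5, "rx": 0.0, "ry": 0.0, "rz": 0.0, "grip": 1.0}, {"tx": 0.0, "ty": 0.0, "tz": 0.0, "rx": 0.0, "ry": 0.0, "rz": 0.0, "grip": 1.0}, {"tx": 0.0, "ty": 0.0, "tz": 0.0, "rx": 0.0, "ry": 0.0, "rz": 0.0, "grip": 1.0}]'

```text
clock: 10.5
tcp_pos: [0.5261, -0.2152, 0.1478]
orientation: [-2.687, -1.626, 0.001]
contact_force: [-0.8, -0.8, -2.5]
grip_width: 0.0163
```

Run:
```python
from h import *
f=wrist("w4")
```

```text
10.5 [ 0.5261 -0.2152  0.1478] jawdeg -27.64 toolz [-8.e-04  4.e-04 -1.e+00] F [-0.8 -0.8 -2.5] w 0.0163
```

View pics/w4.png

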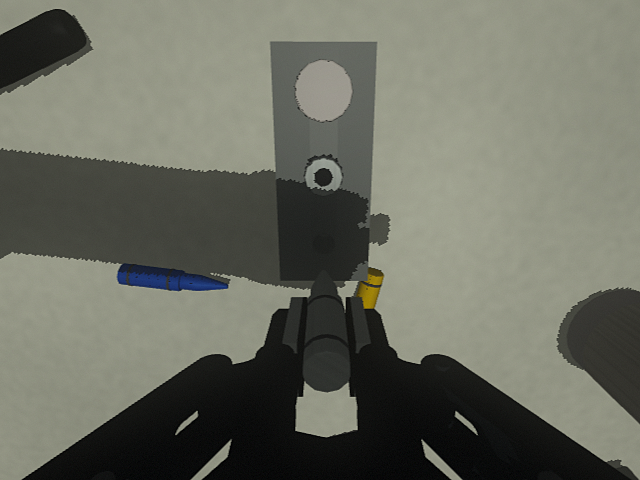

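Run:
```python
from h import *
f=dict(np.load("w4.npz"));T=f["T"]
im=cv2.resize(f["frame"][230:400,260:400],None,fx=3.5,fy=3.5,interpolation=2)
cv2.imwrite("pics/w4a.png",np.clip(255*(im/255.)**.45,0,255).astype('uint8'))
J=R.from_rotvec([0,0,np.radians(-27.6)]).as_matrix()
for n,u,v,z in(("tip",323,272,.096),("top",326.5,375,.184),("bolt",323,175.5,.063)):
    p=ray(T,f,u,v,z);print(n,p.round(4),"rel tcp in jaw axes",(J.T@(p-[.5261,-.2152,.1478])).round(4))
o=np.linalg.inv(T)@np.array([.5261,-.2152,.096,1]);print(o[0]/o[2]*f["fx"]+f["cx"],o[1]/o[2]*f["fy"]+f["cy"])
```

```text
tip [ 0.5262 -0.2161  0.096 ] rel tcp in jaw axes [ 0.0004 -0.0007 -0.0518]
top [ 0.5273 -0.2181  0.184 ] rel tcp in jaw axes [ 0.0025 -0.002   0.0362]
bolt [ 0.5494 -0.1713  0.063 ] rel tcp in jaw axes [ 0.0003  0.0497 -0.0848]
322.211967802003 270.8295752184989
```

View pics/w4a.png

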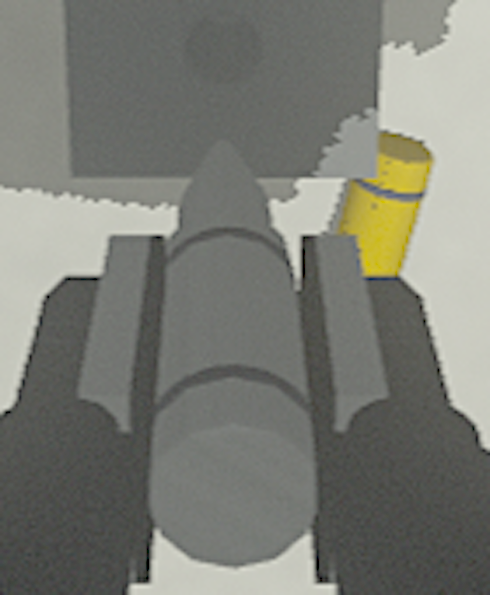

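The drift pin is held upright, with its tip at (323,271), within 1 mm of the TCP axis. I'm carrying it to the end hole, turning the jaws across the housing on the way.

Request:
drive_tool --commands '[{"tx": 0.1, "ty": 0.93, "tz": -0.04, "rx": 0.0, "ry": 0.0, "rz": 0.156, "grip": 1.0}, {"tx": 0.1, "ty": 0.93, "tz": -0.04, "rx": 0.0, "ry": 0.0, "rz": 0.156, "grip": 1.0}, {"tx": 0.1, "ty": 0.93, "tz": -0.04, "rx": 0.0, "ry": 0.0, "rz": 0.156, "grip": 1.0}, {"tx": 0.1, "ty": 0.93, "tz": -0.04, "rx": 0.0, "ry": 0.0, "rz": 0.156, "grip": 1.0}, {"tx": 0.1, "ty": 0.93, "tz": -0.04, "rx": 0.0, "ry": 0.0, "rz": 0.156, "grip": 1.0}, {"tx": 0.1, "ty": 0.93, "tz": -0.04, "rx": 0.0, "ry": 0.0, "rz": 0.156, "grip": 1.0}, {"tx": 0.1, "ty": 0.93, "tz": -0.04, "rx": 0.0, "ry": 0.0, "rz": 0.156, "grip": 1.0}, {"tx": 0.1, "ty": 0.93, "tz": -0.04, "rx": 0.0, "ry": 0.0, "rz": 0.156, "grip": 1.0}, {"tx": 0.1, "ty": 0.93, "tz": -0.04, "rx": 0.0, "ry": 0.0, "rz": 0.156, "grip": 1.0}, {"tx": 0.1, "ty": 0.93, "tz": -0.04, "rx": 0.0, "ry": 0.0, "rz": 0.156, "grip": 1.0}]'

```text
clock: 11.8
tcp_pos: [0.5466, -0.0283, 0.1403]
orientation: [2.494, 1.911, 0.0]
contact_force: [0.4, 0.4, -2.0]
grip_width: 0.0165
```

Request:
drive_tool --commands '[{"tx": 0.1, "ty": 0.93, "tz": -0.04, "rx": 0.0, "ry": 0.0, "rz": 0.156, "grip": 1.0}, {"tx": 0.1, "ty": 0.93, "tz": -0.04, "rx": 0.0, "ry": 0.0, "rz": 0.156, "grip": 1.0}, {"tx": 0.1, "ty": 0.93, "tz": -0.04, "rx": 0.0, "ry": 0.0, "rz": 0.156, "grip": 1.0}, {"tx": 0.1, "ty": 0.93, "tz": -0.04, "rx": 0.0, "ry": 0.0, "rz": 0.156, "grip": 1.0}, {"tx": 0.1, "ty": 0.93, "tz": -0.04, "rx": 0.0, "ry": 0.0, "rz": 0.156, "grip": 1.0}, {"tx": 0.1, "ty": 0.93, "tz": -0.04, "rx": 0.0, "ry": 0.0, "rz": 0.156, "grip": 1.0}, {"tx": 0.1, "ty": 0.93, "tz": -0.04, "rx": 0.0, "ry": 0.0, "rz": 0.156, "grip": 1.0}, {"tx": 0.1, "ty": 0.93, "tz": -0.04, "rx": 0.0, "ry": 0.0, "rz": 0.156, "grip": 1.0}, {"tx": 0.1, "ty": 0.93, "tz": -0.04, "rx": 0.0, "ry": 0.0, "rz": 0.156, "grip": 1.0}, {"tx": 0.1, "ty": 0.93, "tz": -0.04, "rx": 0.0, "ry": 0.0, "rz": 0.156, "grip": 1.0}]'

```text
clock: 13.05
tcp_pos: [0.5665, 0.1577, 0.1322]
orientation: [-2.271, -2.17, -0.0]
contact_force: [1.0, -0.6, -1.9]
grip_width: 0.0165
```

Request:
drive_tool --commands '[{"tx": 0.1, "ty": 0.93, "tz": -0.04, "rx": 0.0, "ry": 0.0, "rz": 0.156, "grip": 1.0}, {"tx": 0.1, "ty": 0.93, "tz": -0.04, "rx": 0.0, "ry": 0.0, "rz": 0.156, "grip": 1.0}, {"tx": 0.1, "ty": 0.9, "tz": -0.1, "rx": 0.0, "ry": 0.0, "rz": 0.15, "grip": 1.0}, {"tx": 0.0, "ty": 0.0, "tz": 0.0, "rx": 0.0, "ry": 0.0, "rz": 0.0, "grip": 1.0}, {"tx": 0.0, "ty": 0.0, "tz": 0.0, "rx": 0.0, "ry": 0.0, "rz": 0.0, "grip": 1.0}]'

```text
clock: 13.68
tcp_pos: [0.5724, 0.2108, 0.1287]
orientation: [2.203, 2.24, -0.001]
contact_force: [-0.4, -0.1, -1.7]
grip_width: 0.0168
```

Run:
```python
from h import *
f=wrist("w5")
im=cv2.resize(f["frame"][60:400,230:430],None,fx=2.4,fy=1.75) if 0 else cv2.resize(f["frame"][150:300,250:400],None,fx=4,fy=4,interpolation=2)
cv2.imwrite("pics/w5a.png",np.clip(255*(im/255.)**.45,0,255).astype('uint8'))
```

```text
13.675 [0.5724 0.2108 0.1287] jawdeg 0.95 toolz [-1.e-04 -8.e-04 -1.e+00] F [-0.4 -0.1 -1.7] w 0.0168
```

View pics/w5.png

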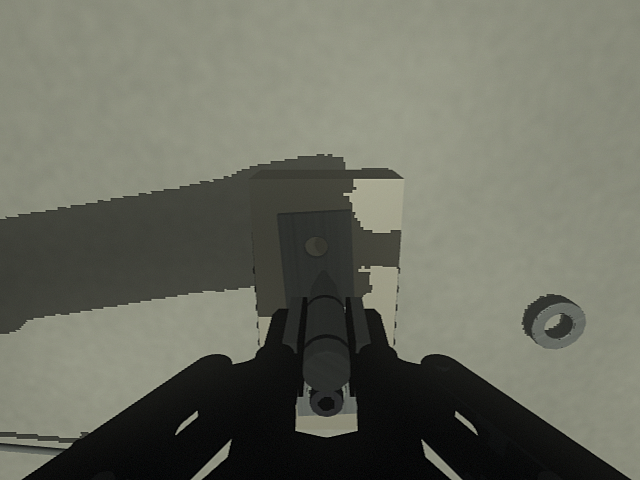

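View pics/w5a.png

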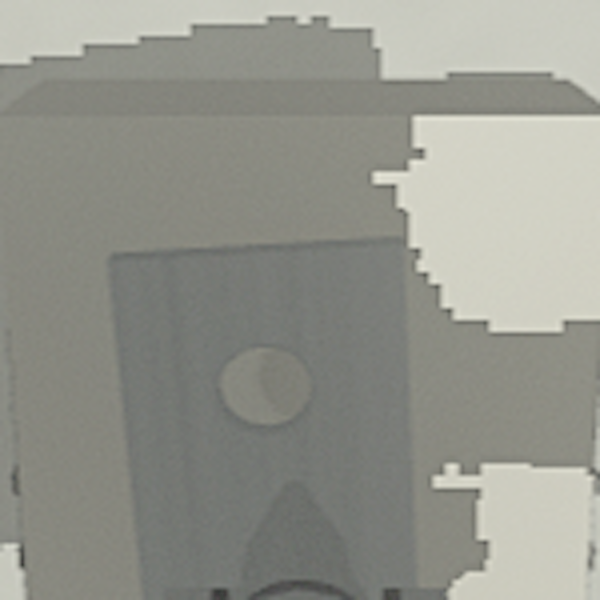

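Run:
```python
from h import *
f=dict(np.load("w5.npz"));T=f["T"]
for n,u,v,z in(("tip",323.5,270.5,.0769),("plhole",316.5,246.5,.051),("hL",252,225,.045),("hTR",404,179,.045),("hR",399.5,270,.045),("hL2",256.5,295,.045),("pivot",326,402,.065),("housmid_edge",325,178.5,.045)):
    print(n,ray(T,f,u,v,z).round(4))
im=cv2.resize(f["frame"][160:310,240:420],None,fx=4.4,fy=4,interpolation=2)
cv2.imwrite("pics/w5b.png",np.clip(255*(im/255.)**.45,0,255).astype('uint8'))
```

```text
tip [0.5733 0.2099 0.0769]
plhole [0.5686 0.2154 0.051 ]
hL [0.527  0.2272 0.045 ]
hTR [0.6219 0.2581 0.045 ]
hR [0.624  0.1976 0.045 ]
hL2 [0.5277 0.1775 0.045 ]
pivot [0.5764 0.106  0.065 ]
housmid_edge [0.5733 0.2576 0.045 ]
```

View pics/w5b.png

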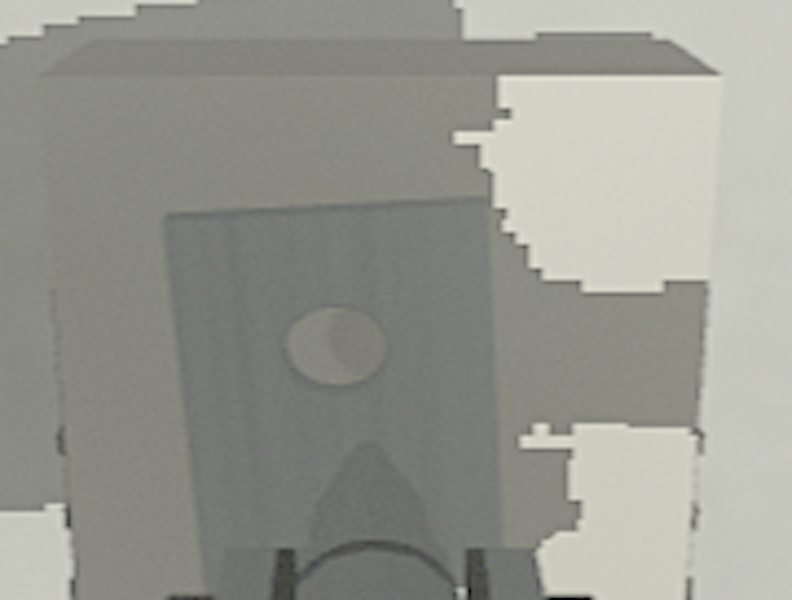

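Request:
drive_tool --commands '[{"tx": -0.01, "ty": 0.24, "tz": 0.0, "rx": 0.0, "ry": 0.0, "rz": 0.0, "grip": 1.0}, {"tx": 0.0, "ty": 0.0, "tz": -0.4, "rx": 0.0, "ry": 0.0, "rz": 0.0, "grip": 1.0}, {"tx": 0.0, "ty": 0.0, "tz": -0.4, "rx": 0.0, "ry": 0.0, "rz": 0.0, "grip": 1.0}, {"tx": 0.0, "ty": 0.0, "tz": -0.4, "rx": 0.0, "ry": 0.0, "rz": 0.0, "grip": 1.0}, {"tx": 0.0, "ty": 0.0, "tz": -0.3, "rx": 0.0, "ry": 0.0, "rz": 0.0, "grip": 1.0}, {"tx": 0.0, "ty": 0.0, "tz": 0.0, "rx": 0.0, "ry": 0.0, "rz": 0.0, "grip": 1.0}]' --grip_force 90

```text
clock: 14.48
tcp_pos: [0.5718, 0.2162, 0.098]
orientation: [-2.202, -2.241, 0.002]
contact_force: [-0.1, 0.6, -1.3]
grip_width: 0.0158
```

Run:
```python
from h import *
f=wrist("w6")
im=cv2.resize(f["frame"][160:310,240:420],None,fx=4.4,fy=4,interpolation=2)
cv2.imwrite("pics/w6b.png",np.clip(255*(im/255.)**.45,0,255).astype('uint8'))
```

```text
14.475 [0.5718 0.2162 0.098 ] jawdeg 1.0 toolz [-1.1e-03 -6.0e-04 -1.0e+00] F [-0.1  0.6 -1.3] w 0.0158
```

View pics/w6b.png

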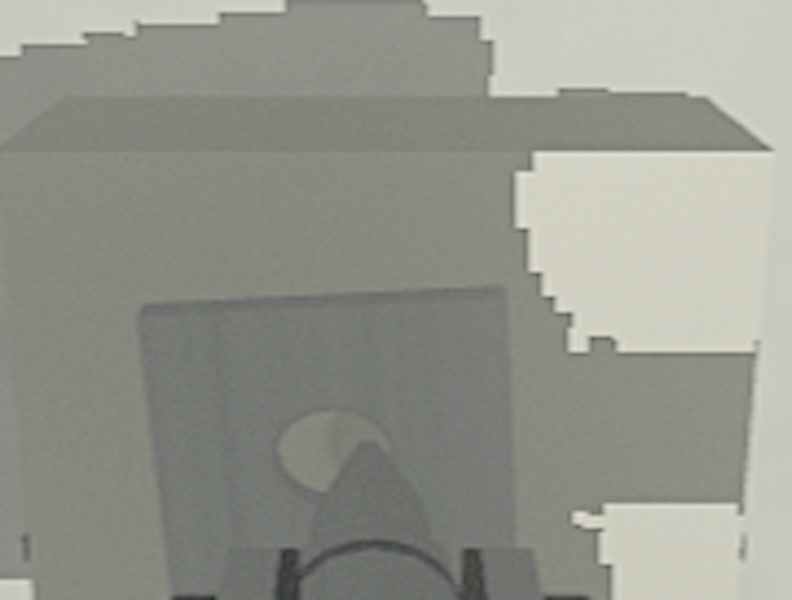

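Run:
```python
from h import *
f=dict(np.load("w6.npz"));T=f["T"]
for n,u,v,z in(("tip",323.6,270.75,.0462),("plhole",316.1,273.2,.051),("TL",240,197.5,.045),("TR",415.7,197.5,.045)):
    print(n,ray(T,f,u,v,z).round(4))
```

```text
tip [0.5727 0.2151 0.0462]
plhole [0.5685 0.2156 0.051 ]
TL [0.5269 0.2567 0.045 ]
TR [0.6218 0.2583 0.045 ]
```

Request:
drive_tool --commands '[{"tx": 0.02, "ty": 0.0, "tz": -0.2, "rx": 0.0, "ry": 0.0, "rz": 0.0, "grip": 1.0}, {"tx": 0.035, "ty": 0.0, "tz": -0.2, "rx": 0.0, "ry": 0.0, "rz": 0.0, "grip": 1.0}, {"tx": 0.035, "ty": 0.0, "tz": -0.2, "rx": 0.0, "ry": 0.0, "rz": 0.0, "grip": 1.0}, {"tx": 0.03, "ty": 0.0, "tz": -0.2, "rx": 0.0, "ry": 0.0, "rz": 0.0, "grip": 1.0}, {"tx": 0.0, "ty": 0.0, "tz": 0.0, "rx": 0.0, "ry": 0.0, "rz": 0.0, "grip": 1.0}]'

```text
clock: 15.15
tcp_pos: [0.5746, 0.2164, 0.0823]
orientation: [2.202, 2.241, -0.001]
contact_force: [-0.3, 0.6, -2.2]
grip_width: 0.0165
```

Run:
```python
from h import *
f=wrist("w7")
im=cv2.resize(f["frame"][160:310,240:420],None,fx=4.4,fy=4,interpolation=2)
cv2.imwrite("pics/w7b.png",np.clip(255*(im/255.)**.45,0,255).astype('uint8'))
```

```text
15.15 [0.5746 0.2164 0.0823] jawdeg 1.01 toolz [-3.e-04 -3.e-04 -1.e+00] F [-0.3  0.6 -2.2] w 0.0165
```

View pics/w7b.png

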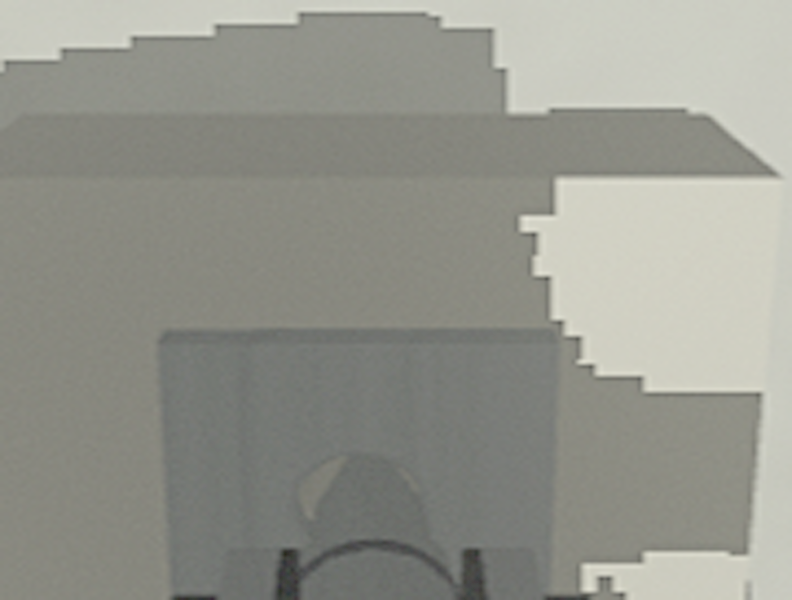

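Request:
drive_tool --commands '[{"tx": 0.0, "ty": -0.02, "tz": -0.2, "rx": 0.0, "ry": 0.0, "rz": 0.0, "grip": 1.0}, {"tx": 0.0, "ty": 0.0, "tz": -0.15, "rx": 0.0, "ry": 0.0, "rz": 0.0, "grip": 1.0}, {"tx": 0.0, "ty": 0.0, "tz": 0.0, "rx": 0.0, "ry": 0.0, "rz": 0.0, "grip": 1.0}]'

```text
clock: 15.58
tcp_pos: [0.5745, 0.2163, 0.0754]
orientation: [-2.202, -2.241, 0.0]
contact_force: [-0.7, 0.5, -2.4]
grip_width: 0.016
```

Request:
drive_tool --commands '[{"tx": 0.0, "ty": 0.0, "tz": -0.2, "rx": 0.0, "ry": 0.0, "rz": 0.0, "grip": 1.0}, {"tx": 0.0, "ty": 0.0, "tz": -0.2, "rx": 0.0, "ry": 0.0, "rz": 0.0, "grip": 1.0}, {"tx": 0.0, "ty": 0.0, "tz": 0.0, "rx": 0.0, "ry": 0.0, "rz": 0.0, "grip": 1.0}]'

```text
clock: 15.95
tcp_pos: [0.574, 0.2164, 0.0671]
orientation: [-2.201, -2.241, 0.001]
contact_force: [-1.9, 2.6, -2.7]
grip_width: 0.0164
```

Request:
drive_tool --commands '[{"tx": 0.0, "ty": 0.0, "tz": -0.1, "rx": 0.0, "ry": 0.0, "rz": 0.0, "grip": 1.0}, {"tx": 0.0, "ty": 0.0, "tz": -0.05, "rx": 0.0, "ry": 0.0, "rz": 0.0, "grip": 1.0}, {"tx": 0.0, "ty": 0.0, "tz": 0.0, "rx": 0.0, "ry": 0.0, "rz": 0.0, "grip": 1.0}]'

```text
clock: 16.32
tcp_pos: [0.5741, 0.2164, 0.0649]
orientation: [-2.201, -2.24, 0.001]
contact_force: [-5.2, 2.4, 3.3]
grip_width: 0.0157
```

Request:
drive_tool --commands '[{"tx": -0.01, "ty": -0.01, "tz": -0.04, "rx": 0.0, "ry": 0.0, "rz": 0.0, "grip": 1.0}, {"tx": 0.0, "ty": 0.0, "tz": 0.0, "rx": 0.0, "ry": 0.0, "rz": 0.0, "grip": 1.0}]'

```text
clock: 16.58
tcp_pos: [0.5741, 0.2164, 0.0648]
orientation: [-2.201, -2.24, -0.001]
contact_force: [-5.6, 2.0, 7.4]
grip_width: 0.0159
```

Run:
```python
from h import *
f=wrist("w8")
im=cv2.resize(f["frame"][160:420,230:430],None,fx=2.3*1.3,fy=2.3,interpolation=2)
cv2.imwrite("pics/w8b.png",np.clip(255*(im/255.)**.45,0,255).astype('uint8'))
```

```text
16.575 [0.5741 0.2164 0.0648] jawdeg 1.02 toolz [-7.0e-04  1.1e-03 -1.0e+00] F [-5.6  2.   7.4] w 0.0159
```

View pics/w8b.png

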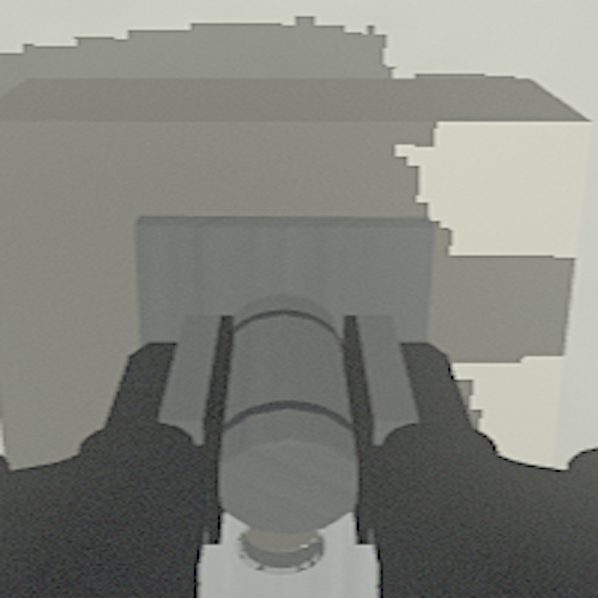

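Request:
drive_tool --commands '[{"tx": -0.01, "ty": 0.0, "tz": 0.02, "rx": 0.0, "ry": 0.0, "rz": 0.0, "grip": 0.4}, {"tx": 0.0, "ty": 0.0, "tz": 0.0, "rx": 0.0, "ry": 0.0, "rz": 0.0, "grip": 0.1}, {"tx": 0.0, "ty": 0.0, "tz": 0.0, "rx": 0.0, "ry": 0.0, "rz": 0.0, "grip": -0.3}, {"tx": 0.0, "ty": 0.0, "tz": 0.0, "rx": 0.0, "ry": 0.0, "rz": 0.0, "grip": -0.5}, {"tx": 0.0, "ty": 0.0, "tz": 0.5, "rx": 0.0, "ry": 0.0, "rz": 0.0, "grip": -0.5}, {"tx": 0.0, "ty": 0.0, "tz": 1.0, "rx": 0.0, "ry": 0.0, "rz": 0.0, "grip": -0.7}, {"tx": 0.0, "ty": 0.0, "tz": 1.0, "rx": 0.0, "ry": 0.0, "rz": 0.0, "grip": -1.0}, {"tx": 0.0, "ty": 0.0, "tz": 1.0, "rx": 0.0, "ry": 0.0, "rz": 0.0, "grip": -1.0}, {"tx": 0.0, "ty": 0.0, "tz": 1.0, "rx": 0.0, "ry": 0.0, "rz": 0.0, "grip": -1.0}, {"tx": 0.0, "ty": 0.0, "tz": 0.5, "rx": 0.0, "ry": 0.0, "rz": 0.0, "grip": -1.0}]'

```text
clock: 17.88
tcp_pos: [0.5748, 0.2161, 0.1662]
orientation: [2.202, 2.24, 0.003]
contact_force: [0.6, -0.1, 0.6]
grip_width: 0.0854
```

Request:
drive_tool --commands '[{"tx": 0.0, "ty": -0.8, "tz": 0.5, "rx": 0.0, "ry": 0.0, "rz": -0.2, "grip": -1.0}, {"tx": 0.0, "ty": -0.8, "tz": 0.5, "rx": 0.0, "ry": 0.0, "rz": -0.2, "grip": -1.0}, {"tx": 0.0, "ty": 0.0, "tz": 0.0, "rx": 0.0, "ry": 0.0, "rz": 0.0, "grip": -1.0}]'

```text
clock: 18.25
tcp_pos: [0.5748, 0.181, 0.1851]
orientation: [2.268, 2.173, 0.001]
contact_force: [-0.8, 0.5, -0.2]
grip_width: 0.0853
```

Run:
```python
from h import *
f=wrist("w9")
im=cv2.resize(f["frame"][50:330,180:460],None,fx=2.1,fy=2.1,interpolation=2)
cv2.imwrite("pics/w9b.png",np.clip(255*(im/255.)**.45,0,255).astype('uint8'))
```

```text
18.25 [0.5748 0.181  0.1851] jawdeg -2.45 toolz [ 1.1e-03 -5.0e-04 -1.0e+00] F [-0.8  0.5 -0.2] w 0.0853
```

View pics/w9b.png

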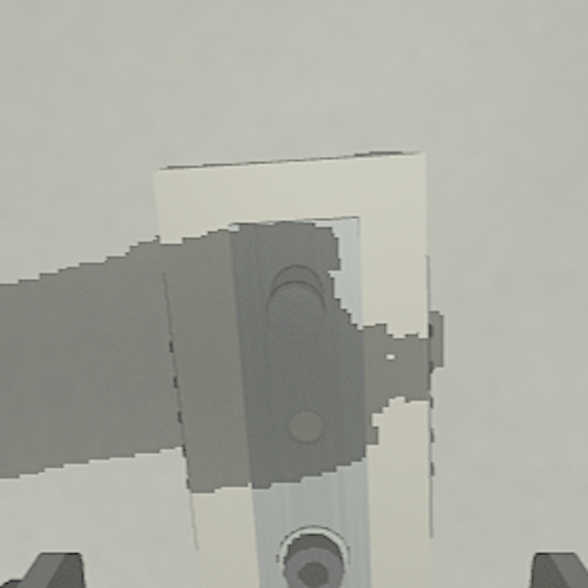

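Run:
```python
from h import *
f=dict(np.load("w9.npz"));T=f["T"]
for n,u,v,z in(("mid",325.7,253.3,.051),("pintop",320.5,198.1,.101),("piv",329,322.5,.065)):
    print(n,ray(T,f,u,v,z).round(4))
```

```text
mid [0.5761 0.1603 0.051 ]
pintop [0.5753 0.2157 0.101 ]
piv [0.5764 0.1053 0.065 ]
```

The pin is upright and seated with its top at (320,198). The plate lies parallel to the housing and the mid hole is clear at (326,253). I'm going for the bolt next.

Request:
drive_tool --commands '[{"tx": -0.07, "ty": -0.98, "tz": -0.05, "rx": 0.0, "ry": 0.0, "rz": -0.175, "grip": -1.0}, {"tx": -0.07, "ty": -0.98, "tz": -0.05, "rx": 0.0, "ry": 0.0, "rz": -0.175, "grip": -1.0}, {"tx": -0.07, "ty": -0.98, "tz": -0.05, "rx": 0.0, "ry": 0.0, "rz": -0.175, "grip": -1.0}, {"tx": -0.07, "ty": -0.98, "tz": -0.05, "rx": 0.0, "ry": 0.0, "rz": -0.175, "grip": -1.0}, {"tx": -0.07, "ty": -0.98, "tz": -0.05, "rx": 0.0, "ry": 0.0, "rz": -0.175, "grip": -1.0}, {"tx": -0.07, "ty": -0.98, "tz": -0.05, "rx": 0.0, "ry": 0.0, "rz": -0.175, "grip": -1.0}, {"tx": -0.07, "ty": -0.98, "tz": -0.05, "rx": 0.0, "ry": 0.0, "rz": -0.175, "grip": -1.0}, {"tx": -0.07, "ty": -0.98, "tz": -0.05, "rx": 0.0, "ry": 0.0, "rz": -0.175, "grip": -1.0}, {"tx": -0.07, "ty": -0.98, "tz": -0.05, "rx": 0.0, "ry": 0.0, "rz": -0.175, "grip": -1.0}]'

```text
clock: 19.42
tcp_pos: [0.5616, 0.0062, 0.1753]
orientation: [2.49, 1.915, 0.0]
contact_force: [0.7, 0.4, 0.0]
grip_width: 0.0856
```

Request:
drive_tool --commands '[{"tx": -0.07, "ty": -0.98, "tz": -0.05, "rx": 0.0, "ry": 0.0, "rz": -0.175, "grip": -1.0}, {"tx": -0.07, "ty": -0.98, "tz": -0.05, "rx": 0.0, "ry": 0.0, "rz": -0.175, "grip": -1.0}, {"tx": -0.07, "ty": -0.98, "tz": -0.05, "rx": 0.0, "ry": 0.0, "rz": -0.175, "grip": -1.0}, {"tx": -0.07, "ty": -0.98, "tz": -0.05, "rx": 0.0, "ry": 0.0, "rz": -0.175, "grip": -1.0}, {"tx": -0.07, "ty": -0.98, "tz": -0.05, "rx": 0.0, "ry": 0.0, "rz": -0.175, "grip": -1.0}, {"tx": -0.07, "ty": -0.98, "tz": -0.05, "rx": 0.0, "ry": 0.0, "rz": -0.175, "grip": -1.0}, {"tx": -0.07, "ty": -0.98, "tz": -0.05, "rx": 0.0, "ry": 0.0, "rz": -0.175, "grip": -1.0}, {"tx": -0.07, "ty": -0.98, "tz": -0.05, "rx": 0.0, "ry": 0.0, "rz": -0.175, "grip": -1.0}, {"tx": -0.07, "ty": -0.96, "tz": -0.05, "rx": 0.0, "ry": 0.0, "rz": -0.175, "grip": -1.0}, {"tx": 0.0, "ty": 0.0, "tz": 0.0, "rx": 0.0, "ry": 0.0, "rz": 0.0, "grip": -1.0}]'

```text
clock: 20.68
tcp_pos: [0.5485, -0.1707, 0.1663]
orientation: [2.687, 1.627, -0.001]
contact_force: [-0.7, 0.5, 0.8]
grip_width: 0.0858
```

Run:
```python
from h import *
f=wrist("w10")
im=cv2.resize(f["frame"][60:340,220:420],None,fx=3,fy=2.1,interpolation=2)
cv2.imwrite("pics/w10b.png",np.clip(255*(im/255.)**.45,0,255).astype('uint8'))
```

```text
20.675 [ 0.5485 -0.1707  0.1663] jawdeg -27.59 toolz [-1.e-04 -8.e-04 -1.e+00] F [-0.7  0.5  0.8] w 0.0858
```

View pics/w10b.png

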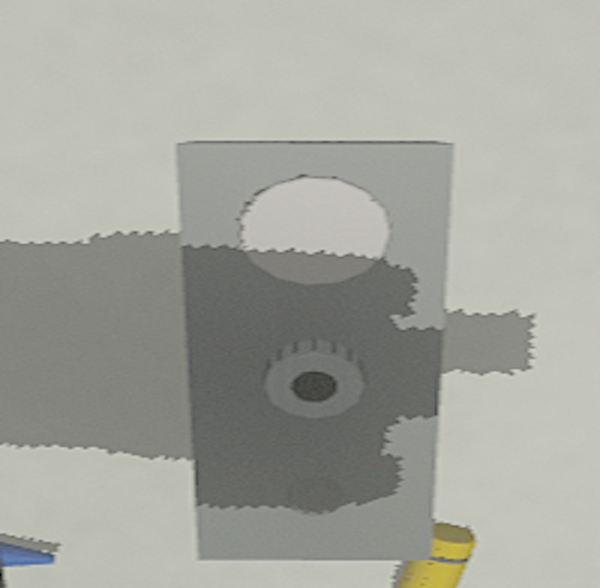

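Run:
```python
from h import *
f=dict(np.load("w10.npz"));print(ray(f["T"],f,324.7,243.8,.063))
```

```text
[ 0.54922652 -0.17230578  0.063     ]
```

Request:
drive_tool --commands '[{"tx": 0.015, "ty": -0.05, "tz": -0.95, "rx": 0.0, "ry": 0.0, "rz": 0.0, "grip": -1.0}, {"tx": 0.0, "ty": 0.0, "tz": -0.95, "rx": 0.0, "ry": 0.0, "rz": 0.0, "grip": -1.0}, {"tx": 0.0, "ty": 0.0, "tz": -0.95, "rx": 0.0, "ry": 0.0, "rz": 0.0, "grip": -1.0}, {"tx": 0.0, "ty": 0.0, "tz": -0.95, "rx": 0.0, "ry": 0.0, "rz": 0.0, "grip": -1.0}, {"tx": 0.0, "ty": 0.0, "tz": -0.95, "rx": 0.0, "ry": 0.0, "rz": 0.0, "grip": -0.7}, {"tx": 0.0, "ty": 0.0, "tz": -0.9, "rx": 0.0, "ry": 0.0, "rz": 0.0, "grip": -0.3}, {"tx": 0.0, "ty": 0.0, "tz": -0.3, "rx": 0.0, "ry": 0.0, "rz": 0.0, "grip": 0.0}, {"tx": 0.0, "ty": 0.0, "tz": 0.0, "rx": 0.0, "ry": 0.0, "rz": 0.0, "grip": 0.2}, {"tx": 0.0, "ty": 0.0, "tz": 0.0, "rx": 0.0, "ry": 0.0, "rz": 0.0, "grip": 0.2}]' --grip_force 60

```text
clock: 21.85
tcp_pos: [0.5498, -0.1698, 0.0479]
orientation: [2.684, 1.632, 0.001]
contact_force: [0.1, -0.3, 0.1]
grip_width: 0.0342
```

Request:
drive_tool --commands '[{"tx": 0.0, "ty": 0.0, "tz": 0.0, "rx": 0.0, "ry": 0.0, "rz": 0.0, "grip": 0.6}, {"tx": 0.0, "ty": 0.0, "tz": 0.0, "rx": 0.0, "ry": 0.0, "rz": 0.0, "grip": 1.0}, {"tx": 0.0, "ty": 0.0, "tz": 0.0, "rx": 0.0, "ry": 0.0, "rz": 0.0, "grip": 1.0}, {"tx": 0.0, "ty": 0.0, "tz": 0.0, "rx": 0.0, "ry": 0.0, "rz": 0.0, "grip": 1.0}, {"tx": 0.0, "ty": 0.0, "tz": 0.0, "rx": 0.0, "ry": 0.0, "rz": 0.0, "grip": 1.0}]'

```text
clock: 22.48
tcp_pos: [0.5498, -0.1696, 0.0482]
orientation: [2.684, 1.632, 0.002]
contact_force: [-1.5, 1.1, 6.6]
grip_width: 0.0212
```

Request:
drive_tool --commands '[{"tx": 0.0, "ty": 0.0, "tz": 0.3, "rx": 0.0, "ry": 0.0, "rz": 0.0, "grip": 1.0}, {"tx": 0.0, "ty": 0.0, "tz": 0.7, "rx": 0.0, "ry": 0.0, "rz": 0.0, "grip": 1.0}, {"tx": 0.0, "ty": 0.0, "tz": 1.0, "rx": 0.0, "ry": 0.0, "rz": 0.0, "grip": 1.0}, {"tx": 0.0, "ty": 0.0, "tz": 1.0, "rx": 0.0, "ry": 0.0, "rz": 0.0, "grip": 1.0}, {"tx": 0.0, "ty": 0.0, "tz": 1.0, "rx": 0.0, "ry": 0.0, "rz": 0.0, "grip": 1.0}, {"tx": 0.0, "ty": 0.0, "tz": 0.5, "rx": 0.0, "ry": 0.0, "rz": 0.0, "grip": 1.0}, {"tx": 0.0, "ty": 0.0, "tz": 0.0, "rx": 0.0, "ry": 0.0, "rz": 0.0, "grip": 1.0}, {"tx": 0.0, "ty": 0.0, "tz": 0.0, "rx": 0.0, "ry": 0.0, "rz": 0.0, "grip": 1.0}]'

```text
clock: 23.48
tcp_pos: [0.5489, -0.1692, 0.1367]
orientation: [-2.683, -1.632, 0.001]
contact_force: [0.0, 0.3, -0.8]
grip_width: 0.0213
```

Run:
```python
from h import *
f=wrist("w11")
im=cv2.resize(f["frame"][230:430,240:420],None,fx=3.5,fy=3,interpolation=2)
cv2.imwrite("pics/w11b.png",np.clip(255*(im/255.)**.45,0,255).astype('uint8'))
```

```text
23.475 [ 0.5489 -0.1692  0.1367] jawdeg -27.38 toolz [-1.1e-03  3.0e-04 -1.0e+00] F [ 0.   0.3 -0.8] w 0.0213
```

View pics/w11b.png

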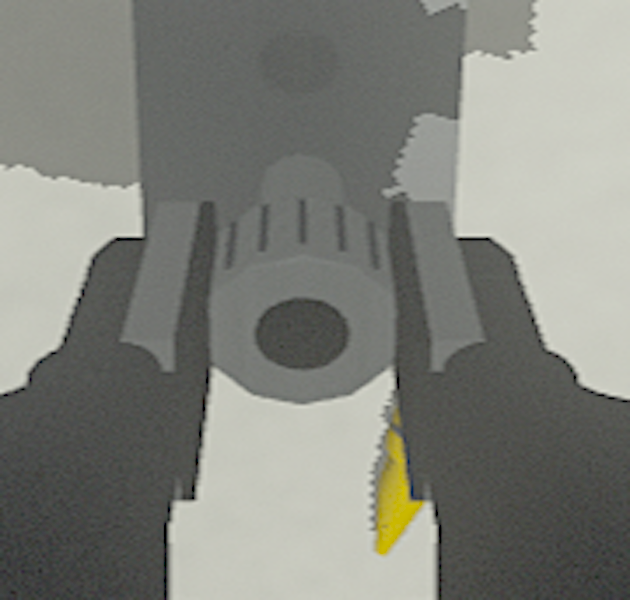

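Run:
```python
from h import *
f=dict(np.load("w11.npz"));T=f["T"];tcp=np.array([.5489,-.1692,.1367])
J=R.from_rotvec([0,0,np.radians(-27.4)]).as_matrix()
for n,u,v,z in(("headtop",326.3,340.7,.1515),):
    p=ray(T,f,u,v,z);print(n,p.round(4),(J.T@(p-tcp)).round(4))
# predicted far arc of tip (r=5 and 6) & sides, for along-row offsets
for off in(0,-.001,-.002,-.003,-.004):
  for rr,z in((6,.1055),(4.5,.1035)):
    c=tcp+J@np.array([.0008,off,0]);a=np.linspace(0,2*np.pi,60)
    P=np.stack([c[0]+rr/1e3*np.cos(a),c[1]+rr/1e3*np.sin(a),0*a+z,0*a+1])
    q=np.linalg.inv(T)@P;v=q[1]/q[2]*f["fy"]+f["cy"];u=q[0]/q[2]*f["fx"]+f["cx"];print(off,rr,"vmin",v.min().round(1),"u",u.min().round(1),u.max().round(1))
print("meas vmin",230+155/3,"u",240+260/3.5,240+344/3.5)
```

```text
headtop [ 0.5499 -0.1724  0.1515] [ 0.0024 -0.0023  0.0148]
0 6 vmin 275.7 u 311.8 334.8
0 4.5 vmin 276.8 u 314.8 331.9
-0.001 6 vmin 277.5 u 311.8 334.8
-0.001 4.5 vmin 278.6 u 314.8 331.9
-0.002 6 vmin 279.3 u 311.8 334.8
-0.002 4.5 vmin 280.3 u 314.8 331.9
-0.003 6 vmin 281.0 u 311.9 334.8
-0.003 4.5 vmin 282.1 u 314.8 331.9
-0.004 6 vmin 282.8 u 311.9 334.8
-0.004 4.5 vmin 283.8 u 314.9 331.9
meas vmin 281.6666666666667 u 314.2857142857143 338.2857142857143
```

The bolt is held straight, sitting about 3 mm toward the camera from the TCP axis. I'm carrying it to just short of the middle hole.

Request:
drive_tool --commands '[{"tx": 0.075, "ty": 0.94, "tz": 0.0, "rx": 0.0, "ry": 0.0, "rz": 0.209, "grip": 1.0}, {"tx": 0.075, "ty": 0.94, "tz": 0.0, "rx": 0.0, "ry": 0.0, "rz": 0.209, "grip": 1.0}, {"tx": 0.075, "ty": 0.94, "tz": 0.0, "rx": 0.0, "ry": 0.0, "rz": 0.209, "grip": 1.0}, {"tx": 0.075, "ty": 0.94, "tz": 0.0, "rx": 0.0, "ry": 0.0, "rz": 0.209, "grip": 1.0}, {"tx": 0.075, "ty": 0.94, "tz": 0.0, "rx": 0.0, "ry": 0.0, "rz": 0.209, "grip": 1.0}, {"tx": 0.075, "ty": 0.94, "tz": 0.0, "rx": 0.0, "ry": 0.0, "rz": 0.209, "grip": 1.0}, {"tx": 0.075, "ty": 0.94, "tz": 0.0, "rx": 0.0, "ry": 0.0, "rz": 0.209, "grip": 1.0}, {"tx": 0.075, "ty": 0.94, "tz": 0.0, "rx": 0.0, "ry": 0.0, "rz": 0.209, "grip": 1.0}, {"tx": 0.075, "ty": 0.94, "tz": 0.0, "rx": 0.0, "ry": 0.0, "rz": 0.209, "grip": 1.0}]'

```text
clock: 24.65
tcp_pos: [0.5629, 0.0009, 0.1373]
orientation: [2.445, 1.972, 0.0]
contact_force: [0.2, 0.3, -0.6]
grip_width: 0.0214
```

Request:
drive_tool --commands '[{"tx": 0.075, "ty": 0.94, "tz": 0.0, "rx": 0.0, "ry": 0.0, "rz": 0.209, "grip": 1.0}, {"tx": 0.075, "ty": 0.94, "tz": 0.0, "rx": 0.0, "ry": 0.0, "rz": 0.209, "grip": 1.0}, {"tx": 0.075, "ty": 0.94, "tz": 0.0, "rx": 0.0, "ry": 0.0, "rz": 0.209, "grip": 1.0}, {"tx": 0.075, "ty": 0.94, "tz": 0.0, "rx": 0.0, "ry": 0.0, "rz": 0.209, "grip": 1.0}, {"tx": 0.075, "ty": 0.94, "tz": -0.2, "rx": 0.0, "ry": 0.0, "rz": 0.209, "grip": 1.0}, {"tx": 0.075, "ty": 0.94, "tz": -0.3, "rx": 0.0, "ry": 0.0, "rz": 0.209, "grip": 1.0}, {"tx": 0.075, "ty": 0.94, "tz": -0.5, "rx": 0.0, "ry": 0.0, "rz": 0.209, "grip": 1.0}, {"tx": 0.075, "ty": 0.92, "tz": -0.5, "rx": 0.0, "ry": 0.0, "rz": 0.209, "grip": 1.0}, {"tx": 0.0, "ty": 0.0, "tz": 0.0, "rx": 0.0, "ry": 0.0, "rz": 0.0, "grip": 1.0}, {"tx": 0.0, "ty": 0.0, "tz": 0.0, "rx": 0.0, "ry": 0.0, "rz": 0.0, "grip": 1.0}]'

```text
clock: 25.9
tcp_pos: [0.5749, 0.1487, 0.1073]
orientation: [2.202, 2.24, -0.001]
contact_force: [0.9, -0.0, -0.9]
grip_width: 0.022
```

Run:
```python
from h import *
f=wrist("w12")
im=cv2.resize(f["frame"][150:350,240:420],None,fx=3.5,fy=3,interpolation=2)
cv2.imwrite("pics/w12b.png",np.clip(255*(im/255.)**.45,0,255).astype('uint8'))
```

```text
25.9 [0.5749 0.1487 0.1073] jawdeg 0.97 toolz [-1.e-04 -8.e-04 -1.e+00] F [ 0.9 -0.  -0.9] w 0.022
```

View pics/w12b.png

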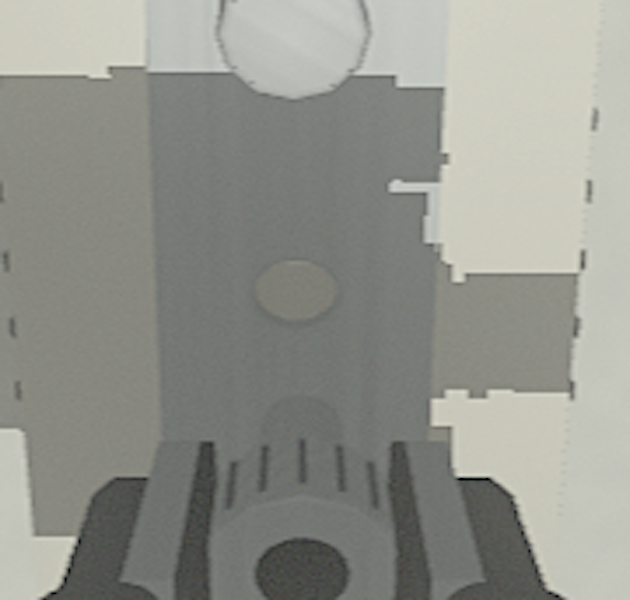

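Run:
```python
from h import *
f=dict(np.load("w12.npz"));T=f["T"]
print("hole",ray(T,f,324.6,247.3,.051))
print("axis line u=326.3 at hole depth:",ray(T,f,326.3,247.3,.051))
for z in(.0741,):
  for v in (288,): print("tipc",ray(T,f,326.3,v,z))
print("pintop",ray(T,f,240+294/3.5,150+30/3,.101))
```

```text
hole [0.5761777  0.16034872 0.051     ]
axis line u=326.3 at hole depth: [0.57715424 0.16036481 0.051     ]
tipc [0.57738835 0.14571135 0.0741    ]
pintop [0.57531691 0.21464205 0.101     ]
```

Request:
drive_tool --commands '[{"tx": -0.04, "ty": 0.74, "tz": 0.0, "rx": 0.0, "ry": 0.0, "rz": 0.0, "grip": 1.0}, {"tx": 0.0, "ty": 0.0, "tz": -0.3, "rx": 0.0, "ry": 0.0, "rz": 0.0, "grip": 1.0}, {"tx": 0.0, "ty": 0.0, "tz": -0.4, "rx": 0.0, "ry": 0.0, "rz": 0.0, "grip": 1.0}, {"tx": 0.0, "ty": 0.0, "tz": -0.3, "rx": 0.0, "ry": 0.0, "rz": 0.0, "grip": 1.0}, {"tx": 0.0, "ty": 0.0, "tz": 0.0, "rx": 0.0, "ry": 0.0, "rz": 0.0, "grip": 1.0}]'

```text
clock: 26.58
tcp_pos: [0.5736, 0.1639, 0.0865]
orientation: [-2.202, -2.24, 0.002]
contact_force: [-0.7, -0.5, -2.3]
grip_width: 0.0216
```

Run:
```python
from h import *
f=wrist("w13")
im=cv2.resize(f["frame"][150:350,240:420],None,fx=3.5,fy=3,interpolation=2)
cv2.imwrite("pics/w13b.png",np.clip(255*(im/255.)**.45,0,255).astype('uint8'))
```

```text
26.575 [0.5736 0.1639 0.0865] jawdeg 1.0 toolz [-1.3e-03 -7.0e-04 -1.0e+00] F [-0.7 -0.5 -2.3] w 0.0216
```

View pics/w13b.png

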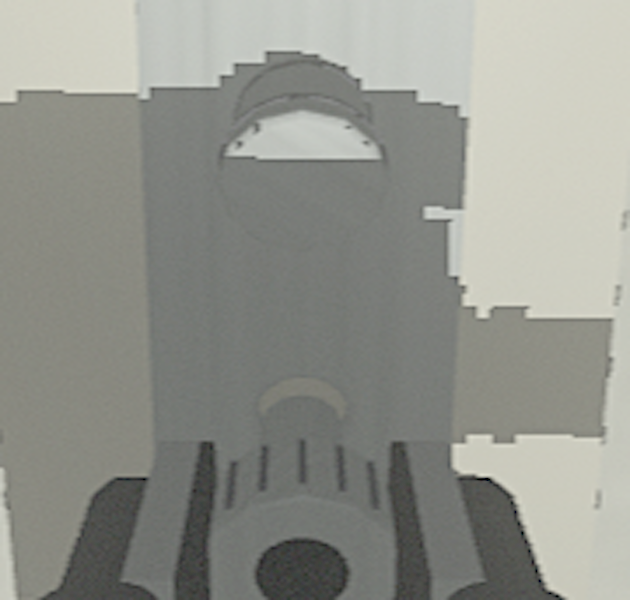

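Run:
```python
from h import *
f=dict(np.load("w13.npz"));T=f["T"]
def vmin(cx,cy,z,rr):
    a=np.linspace(0,2*np.pi,90);q=np.linalg.inv(T)@np.stack([cx+rr*np.cos(a),cy+rr*np.sin(a),0*a+z,0*a+1])
    v=q[1]/q[2]*f["fy"]+f["cy"];u=q[0]/q[2]*f["fx"]+f["cx"];return v.min().round(1),u.min().round(1),u.max().round(1)
print("hole meas v",150+378/3,"u",240+258/3.5,240+346/3.5,"tip meas",150+395/3)
for dy in(-.001,0,.001): print("hole",dy,vmin(.5761,.1604+dy,.051,.007))
for dy in(-.004,-.003,-.002): print("tip",dy,[vmin(.576,.1639+dy,z,r_) for r_,z in((.006,.0555),(.0045,.0533))])
```

```text
hole meas v 276.0 u 313.7142857142857 338.8571428571429 tip meas 281.66666666666663
hole -0.001 (np.float64(276.6), np.float64(313.3), np.float64(339.5))
hole 0 (np.float64(274.9), np.float64(313.3), np.float64(339.6))
hole 0.001 (np.float64(273.2), np.float64(313.4), np.float64(339.6))
tip -0.004 [(np.float64(281.1), np.float64(314.8), np.float64(337.7)), (np.float64(281.9), np.float64(317.7), np.float64(334.8))]
tip -0.003 [(np.float64(279.3), np.float64(314.8), np.float64(337.8)), (np.float64(280.2), np.float64(317.7), np.float64(334.8))]
tip -0.002 [(np.float64(277.5), np.float64(314.8), np.float64(337.8)), (np.float64(278.4), np.float64(317.8), np.float64(334.8))]
```

Request:
drive_tool --commands '[{"tx": 0.0, "ty": 0.0, "tz": -0.2, "rx": 0.0, "ry": 0.0, "rz": 0.0, "grip": 1.0}, {"tx": 0.0, "ty": 0.0, "tz": -0.2, "rx": 0.0, "ry": 0.0, "rz": 0.0, "grip": 1.0}, {"tx": 0.0, "ty": 0.0, "tz": 0.0, "rx": 0.0, "ry": 0.0, "rz": 0.0, "grip": 1.0}]'

```text
clock: 27.0
tcp_pos: [0.5738, 0.1644, 0.079]
orientation: [-2.201, -2.241, 0.001]
contact_force: [0.8, -0.7, -1.0]
grip_width: 0.0213
```

Tip z is about 0.046 with no contact force, so the bolt is in the hole.

Request:
drive_tool --commands '[{"tx": 0.0, "ty": 0.0, "tz": -0.25, "rx": 0.0, "ry": 0.0, "rz": 0.0, "grip": 1.0}, {"tx": 0.0, "ty": 0.0, "tz": -0.25, "rx": 0.0, "ry": 0.0, "rz": 0.0, "grip": 1.0}, {"tx": 0.0, "ty": 0.0, "tz": -0.25, "rx": 0.0, "ry": 0.0, "rz": 0.0, "grip": 1.0}, {"tx": 0.0, "ty": 0.0, "tz": -0.25, "rx": 0.0, "ry": 0.0, "rz": 0.0, "grip": 1.0}, {"tx": 0.0, "ty": 0.0, "tz": 0.0, "rx": 0.0, "ry": 0.0, "rz": 0.0, "grip": 1.0}]'

```text
clock: 27.62
tcp_pos: [0.5737, 0.1644, 0.0588]
orientation: [-2.201, -2.241, 0.001]
contact_force: [-0.6, -0.9, -1.6]
grip_width: 0.0216
```

Request:
drive_tool --commands '[{"tx": 0.0, "ty": 0.0, "tz": -0.12, "rx": 0.0, "ry": 0.0, "rz": 0.0, "grip": 1.0}, {"tx": 0.0, "ty": 0.0, "tz": -0.1, "rx": 0.0, "ry": 0.0, "rz": 0.0, "grip": 1.0}, {"tx": 0.0, "ty": 0.0, "tz": 0.0, "rx": 0.0, "ry": 0.0, "rz": 0.0, "grip": 1.0}]'

```text
clock: 28.0
tcp_pos: [0.5739, 0.1644, 0.0548]
orientation: [-2.201, -2.241, 0.0]
contact_force: [-1.0, -1.1, -1.2]
grip_width: 0.0214
```

Request:
drive_tool --commands '[{"tx": 0.0, "ty": 0.0, "tz": -0.04, "rx": 0.0, "ry": 0.0, "rz": 0.0, "grip": 1.0}, {"tx": 0.0, "ty": 0.0, "tz": -0.03, "rx": 0.0, "ry": 0.0, "rz": 0.0, "grip": 1.0}, {"tx": 0.0, "ty": 0.0, "tz": 0.0, "rx": 0.0, "ry": 0.0, "rz": 0.0, "grip": 1.0}]'

```text
clock: 28.38
tcp_pos: [0.5743, 0.1643, 0.0542]
orientation: [2.202, 2.241, 0.001]
contact_force: [-2.0, -2.1, 5.1]
grip_width: 0.0214
```

The bolt is seated: z matches the prediction and Fz has risen. Releasing.

Request:
drive_tool --commands '[{"tx": 0.0, "ty": 0.0, "tz": 0.02, "rx": 0.0, "ry": 0.0, "rz": 0.0, "grip": 0.3}, {"tx": 0.0, "ty": 0.0, "tz": 0.0, "rx": 0.0, "ry": 0.0, "rz": 0.0, "grip": 0.0}, {"tx": 0.0, "ty": 0.0, "tz": 0.0, "rx": 0.0, "ry": 0.0, "rz": 0.0, "grip": -0.3}, {"tx": 0.0, "ty": 0.0, "tz": 0.0, "rx": 0.0, "ry": 0.0, "rz": 0.0, "grip": -0.5}, {"tx": 0.0, "ty": 0.0, "tz": 0.5, "rx": 0.0, "ry": 0.0, "rz": 0.0, "grip": -0.5}, {"tx": 0.0, "ty": 0.0, "tz": 1.0, "rx": 0.0, "ry": 0.0, "rz": 0.0, "grip": -0.7}, {"tx": 0.0, "ty": 0.0, "tz": 1.0, "rx": 0.0, "ry": 0.0, "rz": 0.0, "grip": -1.0}, {"tx": 0.0, "ty": 0.0, "tz": 1.0, "rx": 0.0, "ry": 0.0, "rz": 0.0, "grip": -1.0}, {"tx": 0.0, "ty": 0.0, "tz": 1.0, "rx": 0.0, "ry": 0.0, "rz": 0.0, "grip": -1.0}, {"tx": 0.0, "ty": 0.0, "tz": 1.0, "rx": 0.0, "ry": 0.0, "rz": 0.0, "grip": -1.0}]'

```text
clock: 29.62
tcp_pos: [0.5742, 0.1645, 0.1659]
orientation: [2.201, 2.241, 0.002]
contact_force: [0.1, 0.3, -0.3]
grip_width: 0.0856
```

Request:
drive_tool --commands '[{"tx": 0.0, "ty": 0.0, "tz": 1.0, "rx": 0.0, "ry": 0.0, "rz": 0.0, "grip": -1.0}, {"tx": 0.0, "ty": 0.0, "tz": 0.0, "rx": 0.0, "ry": 0.0, "rz": 0.0, "grip": -1.0}, {"tx": 0.0, "ty": 0.0, "tz": 0.0, "rx": 0.0, "ry": 0.0, "rz": 0.0, "grip": -1.0}]'

```text
clock: 30.0
tcp_pos: [0.5737, 0.1645, 0.1838]
orientation: [-2.201, -2.241, 0.0]
contact_force: [-1.0, -0.6, -0.5]
grip_width: 0.0853
```

Run:
```python
from h import *
f=wrist("w14")
im=cv2.resize(f["frame"][80:330,220:420],None,fx=2.4,fy=2.4,interpolation=2)
g=eyes.grab_frame("scene")["frame"]
im2=cv2.resize(g[180:300,340:510],(760-480,600-400)) 
cv2.imwrite("pics/w14b.png",np.clip(255*(im/255.)**.45,0,255).astype('uint8'))
cv2.imwrite("pics/s14.png",np.clip(255*(cv2.resize(g[170:310,150:520],None,fx=2.1,fy=2.1,interpolation=2)/255.)**.6,0,255).astype('uint8'))
d=f["range_z"]
for u,v in((324,225),(322,170)): print(pt(f,u,v).round(4))
```

```text
30.0 [0.5737 0.1645 0.1838] jawdeg 1.04 toolz [-3.e-04  1.e-04 -1.e+00] F [-1.  -0.6 -0.5] w 0.0853
[0.5743 0.172  0.0658]
[0.5726 0.2166 0.1006]
```

View pics/w14b.png

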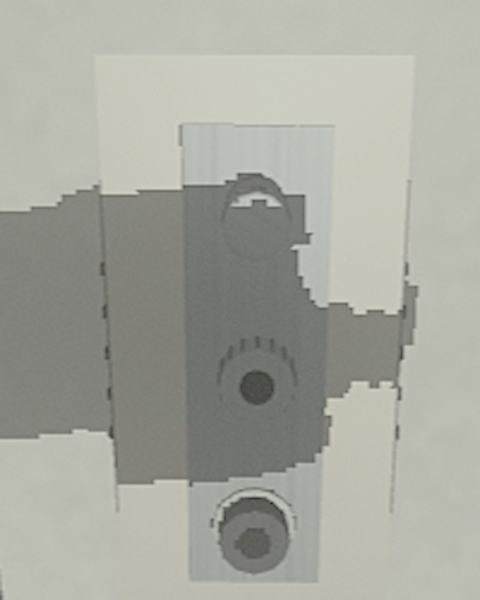

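View pics/s14.png

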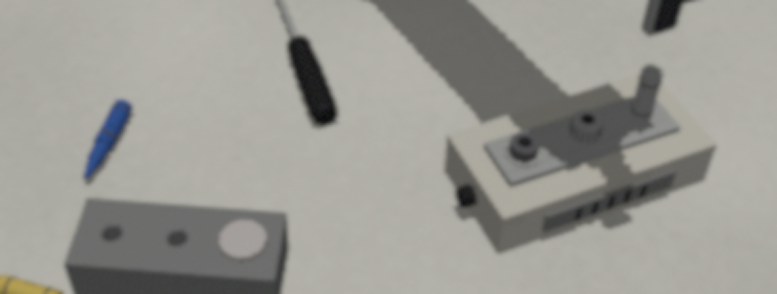

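Run:
```python
from h import *
f=dict(np.load("w14.npz"))
for u,v in((315,241),(338,241),(327,250),(323,172),(330,175)): print(pt(f,u,v).round(4))
print(ray(f["T"],f,326.7,241.3,.069),ray(f["T"],f,327,174.5,.101))
workorder.hand_in();print(status.get_obs()["clock"])
```

```text
[0.5678 0.1603 0.0684]
[0.5848 0.1608 0.0688]
[0.5768 0.1539 0.0697]
[0.5732 0.2154 0.101 ]
[0.5775 0.2137 0.1012]
[0.57647027 0.1604503  0.069     ] [0.57564558 0.21398023 0.101     ]
the job is handed in; nothing more can be done
the job is handed in; nothing more can be done
```

I took the drift pin from the stand and drove it down through the plate's end hole, and its taper brought the plate into line. I then fitted the bolt in the middle hole and handed the job in at about 30 s. No verdict was reported.

**Last checks**
- **Pin:** its top reads 101 mm above the bench, which is exactly the height for fully home. It looks upright, about 1 mm from the housing hole's axis.
- **Bolt:** its head top reads about 69 mm, also the fully-home height, and it sits within about 1 mm of the middle hole.
- **Plate:** it looks parallel to the housing in the last wrist and scene pictures.
- **Everything else:** the plug is still in the stand, the yellow and blue look-alikes were not touched, and the gripper ended up open and clear of everything.

**Things that went wrong or disagreed**
- My first three move calls were refused because each row needed every number filled in. The arm did not move.
- The top and wrist cameras differed by about 3 mm in x. I used the wrist camera, measured against the part in the gripper.
- The bolt was gripped about 3 mm off centre, and I allowed for that when placing it.

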